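Tip the tray of used vials into a hooked-on catch bin

TASK

Hang the catch bin on the tipping stand: hook its two tongues into the upper slots of the two uprights below the tray's mouth and push it down until it is locked fully home. Then, without touching the used vials, press the tray's mouth end down so that all five slide into the bin, and push the tray's raised rear edge back down until the tray is level again, leaving the bin hanging locked with the vials in it. Leave the beaker, marker and forceps where they are.

Things in the scene. Friction and masses are not known exactly. Their poses are not given: they have to be found in the camera images.
- stand: white-painted tipping stand fixed to the bench, 116 mm wide (x), 190 mm long (y). Origin: on the bench, under the tray's pivot. y runs from the tray's open mouth (-y, robot's right) to its closed rear (+y), x across the tray, z up. Two cheeks (x = +-46 to 51 mm, y within 20 mm of 0, up to z = 162 mm) carry the tray
- slots (a point): midpoint between the two upper slots, on the front (-y) face of the stand's uprights; axes as the stand's. The slots are centred at x = +-20 mm from here, 17 mm wide, 24 mm high (12 mm above and below this point) in 4 mm steel; uprights end 22 mm above it. The equal slots below are too low for the bin
- catch (a point): sprung ball (4 to 6 N, stands out 3 mm) between the uprights above the slots: it yields while the bin slides down and snaps out over the middle of the bin's rear rim when the bin is home. The bin must be pushed down (6 to 12 N, held level), it does not fall home by itself; once home it resists some 10 N of lift
- bin_seat (a point): fixed to the stand, axes as the stand's: the bin's origin lies here, axes parallel, when it hangs fully home (26 mm above the bench). To hook in: hold the bin 14 mm above this height (10.5 to 17.5 works), bring it from 25 mm or more at -y along +y up to the uprights, then push it down; 2 mm play sideways
- tray (a joint): tray angle about the pivot, rad: 0 = level on its rear rest (start), grows as the mouth end goes down, stop at 0.80; its lip is then 10 mm inside the hung bin, 8 mm above the rim. A stiff friction hinge (0.2 N m): it stays where it is left and must be pushed both ways, 5 to 10 N at the ledges. Vials slide once it is past 0.45 to 0.65
- pivot (a point): point on the tray's pivot axis (stand's x axis) at mid width, 150 mm above the bench; turns with the tray. The tray is stainless steel, open on top, inside 52 mm wide and 190 mm long, walls 25 mm high, floor 8 mm below the pivot; open at the mouth, whose lip is 65 mm from the pivot
- near_ledge (a point): centre of the top of the rubber-faced press ledge (22 x 34 mm) beside the tray's mouth, on the side nearer the robot; turns with the tray. When level: 40.5 mm to -x, 45 mm to -y (mouth) and 19.5 mm above the pivot. It stands out sideways from the top of the side wall; free above
- far_ledge (a point): the same on the tray's other (+x) side
- rear_edge (a point): centre of the top of the flat flange (82 mm across, 18 mm deep) along the tray's closed rear end; when level 137.5 mm to +y of the pivot and 17.5 mm above it; turns with the tray. The place to push the tray back down
- bin: grey plastic catch bin, open-topped, outside 64 mm wide (x), 130 mm long (y), 62 mm high, walls 3 mm, about 0.11 to 0.23 kg, standing on the bench at the start. Origin: centre of its underside. Two steel hooks on its +y end
- hooks (a point): midpoint between the bin's two hooks, on its +y end wall, 45 mm above its underside. At x = +-20 mm from here each hook has a neck 5.5 mm long and 6 mm high (3 above and below), then a 4 mm thick tongue that reaches 13 mm below this point; 12.5 mm wide, 9.5 mm out in all
- bin_grip (a point): on the bin at rim height (62 mm above its underside), mid width, 33 mm from its middle towards the end without hooks: a good place to grip across the 64 mm outside width from above, clear of the tray's mouth when the bin hangs
- vial_1: used sample vial with a white screw cap, 13 mm diameter, 34 mm long; lies at the start in the tray, its length roughly along the tray. Origin: centre of its base end; z runs from there to the cap. Not to be touched by the robot
- vial_2: used sample vial with a white screw cap, 13 mm diameter, 34 mm long; lies at the start in the tray, its length roughly along the tray. Origin: centre of its base end; z runs from there to the cap. Not to be touched by the robot
- vial_3: used sample vial with a white screw cap, 13 mm diameter, 34 mm long; lies at the start in the tray, its length roughly along the tray. Origin: centre of its base end; z runs from there to the cap. Not to be touched by the robot
- vial_4: used sample vial with a white screw cap, 13 mm diameter, 34 mm long; lies at the start in the tray, its length roughly along the tray. Origin: centre of its base end; z runs from there to the cap. Not to be touched by the robot
- vial_5: used sample vial with a white screw cap, 13 mm diameter, 34 mm long; lies at the start in the tray, its length roughly along the tray. Origin: centre of its base end; z runs from there to the cap. Not to be touched by the robot
- small_beaker: 50 ml glass beaker, 46 mm wide, 58 mm high, standing on the bench. Origin: centre of its underside. Bystander
- marker: marker pen, 137 mm long, 14 mm thick, lying on the bench. Origin: middle of its underside. Bystander
- forceps: steel forceps, 126 mm long, 10 mm high, lying on the bench. Origin: middle of its underside. Bystander

How it is judged:
By the outcome, as a careful person would: the job done as asked, in the order asked, and still so for the second after the job is handed in, with the robot touching nothing.
It also fails if it takes over 61 s, if anything falls off the work surface, if the arm or the gripper's body presses on something with over 40 N, if the wrist force passes 120 N, or if a joint passes its speed limit or range.

ROBOT

A 6-joint arm with a two-finger parallel gripper is mounted at the origin on a cart in front of the work surface, level with it; the furniture and walls round the work are solid. World frame = base frame: x ahead of the robot, y to its left, z up, the work surface at z = 0. Lengths are in m, angles in rad, forces in N, time in s.
With the tool pointing down it reaches from about 0.25 to 0.725 m from the base axis. Payload 4 kg.
Tool frame: the origin (TCP) lies midway between the tips of the shut fingers; the grasp point (between the pads) lies 19 mm behind it (robot.grasp_offset is the distance from the TCP to the grasp point, in m); z points along the fingers, y is the line along which they close (so a half turn about z gives the same grasp; the last joint's range is limited). The gripper opens to 85 mm and grips with 20 to 120 N. Pads are 22 mm wide; open, the fingers measure 114 mm over their backs; the gripper's body (76 mm by 85 mm) begins 54 mm behind the grasp point. The pads swing forward as they close: fully open they stand 13 mm farther back than shut.
Start: joints at [-1.274, 0.241, 0.005, 1.335, 0, 1.571], TCP at [0.146, -0.478, 0.207] pointing down, gripper open.
Joint ranges: [-2.72, 2.72], [-1.05, 1.87], [-1.09, 1.28], [-1.99, 2.15], [-1.42, 1.44], [-3.14, 3.14]. Speed limits (rad/s): [2.79, 2.79, 3.14, 3.14, 3.14, 3.14].

INTERFACE

Orientations are given as a unit quaternion [x, y, z, w].
In Python, from plant import robot gives the robot as it stands.
- The arm moves only by the shell command python3 steer.py 'ROWS'. ROWS is one flat JSON list of numbers that holds 1 to 12 rows one after another, with no inner brackets; each row has 7 numbers: a rotation vector rx, ry, rz in units of 0.2 rad, then dx, dy, dz in units of 5 mm, then the finger opening in m; each row shifts and turns the commanded pose from where the row before left it, along the tool's axes as they then stand; what a row does not reach is not made up. A row lasts 1/8 s, in which the tool goes at most 0.0625 m and 0.188 rad, less where a joint would pass 70% of its speed; a pose out of reach is approached as far as the arm can. The fingers move at their own pace and stop on an object; the grip force is fixed at half the most. Time passes only in rows, so rows that do not move let the fingers close. It prints the time, the measured TCP pose, the force, the opening and the grip force at its end. Input that does not fit is refused with a message, and nothing moves.
- robot.observe(): the state, without advancing time (a new reading comes with each control period).
- robot.camera(name): name is "scene" or "top"; returns the picture (480x640x3 uint8, blue, green, red); there is no depth.
- robot.camera_info(name): a dict with "fovy" (degrees; the focal length in pixels is half the picture's height over the tangent of half this angle, whatever the lens; pixels are square), "cx", "cy" (the principal point, pixels), "k1" (the pictures are not rectified: a ray, as slopes to the right and down, at radius r is drawn at 1 + k1 r^2 times it, then the intrinsics apply), "origin" and "attitude" of the camera in the world. Camera axes: x right, y up, looking along -z (the intrinsics and any distortion apply to the point x, -y, -z); pixel columns grow to the right and rows downward; lengths in m; the calibration is good to about 2 mm. A picture is of the moment at which its call begins. camera_info takes no time and is no camera call.
- robot.sign_off(): hands the job in; it is judged then, once.
The state is a dict: "time": time; "q": joint angles; "joint_velocities": joint speeds; "joint_efforts": joint torques, N m; "tcp_pos": TCP position; "ee_rot": TCP orientation; "force": force on the tool from outside, world axes, zero at the start; "moment": the same for the moment, N m; "gripper_width": finger opening in m; "grip_force": force on a finger pad.
Only numpy, scipy, OpenCV 4.12 (cv2) and the standard library are available. Lean on these libraries where they do the work, as an engineer would, in place of code of your own. Each camera call takes 0.05 s, during which the arm holds its last target. There are 200 camera calls.

## Working session

There is one attempt and no reset: what is moved stays moved. The work goes in short steps, Python scripts to look and compute and a shell command to move; the robot and the scene stay as the last step left them, time stands still between calls to the robot, and variables do not carry over. Pictures are saved under pics/ and viewed, at most 10 in all, crops included, and the job is handed in when it is done.

```bash
mkdir -p pics; ls; python3 - <<'E'
from plant import robot
import cv2
for n in("scene","top"):
    cv2.imwrite(f"pics/{n}0.png",robot.camera(n)); print(n,robot.camera_info(n))
o=robot.observe(); print(o, robot.grasp_offset)
E
```

```text
pics
plant.py
steer.py
scene {'fovy': 50.172867310154004, 'cx': 318.9501716917007, 'cy': 238.97251926763585, 'k1': -0.011499024745600595, 'origin': array([-0.01314991,  0.51430912,  0.75523266]), 'attitude': array([-0.16486153,  0.40162062,  0.82464944, -0.36259462])}
top {'fovy': 57.53336817852267, 'cx': 325.18041892253876, 'cy': 234.7802510218422, 'k1': 0.0004926784831978746, 'origin': array([ 0.46633399, -0.02660899,  0.97148502]), 'attitude': array([-0.05286536,  0.03025385,  0.70942838, -0.70214054])}
{'time': 0.1, 'q': array([-1.27401025e+00,  2.41318078e-01,  3.84146831e-03,  1.33520604e+00,
       -2.34308826e-05,  1.57078701e+00]), 'joint_velocities': array([-0.00075362, -0.00082555,  0.00301671,  0.00050665, -0.00020046,
       -0.00114351]), 'joint_efforts': array([-6.94482696e-05, -3.73138654e+01,  2.53010219e+01,  1.08376375e-02,
        2.06879957e-05, -2.23529248e-06]), 'tcp_pos': array([ 0.14603474, -0.47754757,  0.20610513]), 'ee_rot': array([ 9.89008812e-01,  1.47853575e-01, -1.51027829e-04, -9.31064540e-04]), 'force': array([-0.06109972, -0.61497004,  0.22193592]), 'moment': array([-0.00906229,  0.04833039, -0.00989091]), 'grip_force': 0.0, 'gripper_width': 0.0852111881606144} 0.0187
```

View pics/top0.png

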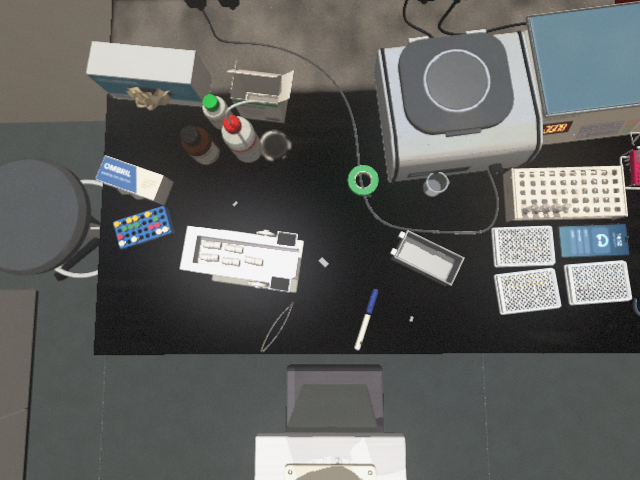

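View pics/scene0.png

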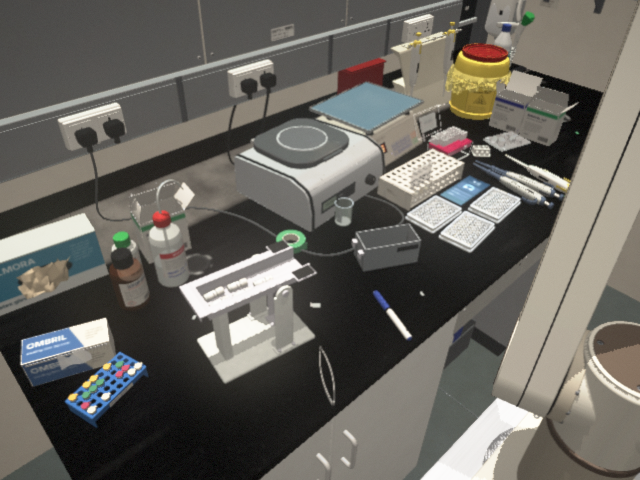

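The top view shows the stand at about (245,258) with its mouth to the right, and the bin at about (428,257) with its hooks to the left. The beaker is at (435,183), the marker at (367,320) and the forceps at (277,327). I'll enlarge both.

```bash
python3 - <<'E'
import cv2
a=cv2.imread("pics/top0.png")
c1=cv2.resize(a[215:305,172:312],None,fx=5.7,fy=5.7,interpolation=cv2.INTER_CUBIC)
c2=cv2.resize(a[222:292,382:472],None,fx=8,fy=8,interpolation=cv2.INTER_CUBIC)
def grid(c,x0,y0,f):
    h,w=c.shape[:2]
    for x in range(0,int(w/f)+1,10): cv2.line(c,(int(x*f),0),(int(x*f),6),(0,255,255),1);cv2.putText(c,str(x0+x),(int(x*f),16),0,.35,(0,255,255),1)
    for y in range(0,int(h/f)+1,10): cv2.line(c,(0,int(y*f)),(6,int(y*f)),(0,255,255),1);cv2.putText(c,str(y0+y),(6,int(y*f)+4),0,.35,(0,255,255),1)
grid(c1,172,215,5.7);grid(c2,382,222,8)
cv2.imwrite("pics/c1.png",c1);cv2.imwrite("pics/c2.png",c2);print(c1.shape,c2.shape)
E
```

```text
(513, 798, 3) (560, 720, 3)
```

View pics/c1.png

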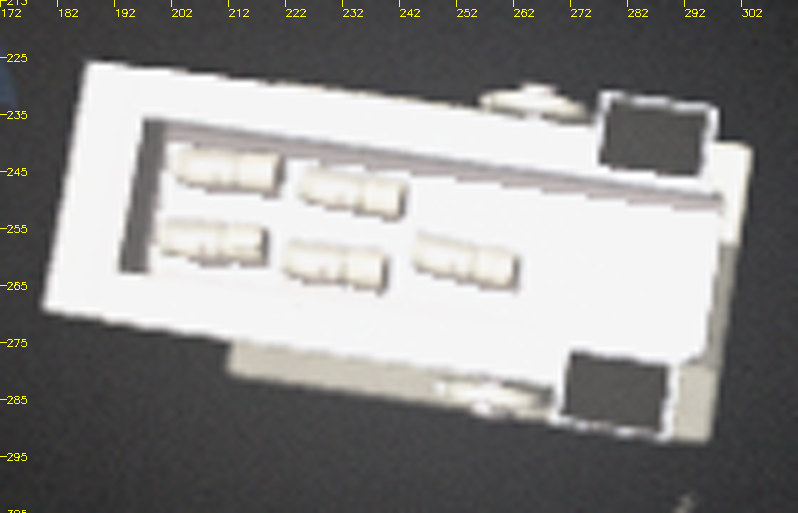

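View pics/c2.png

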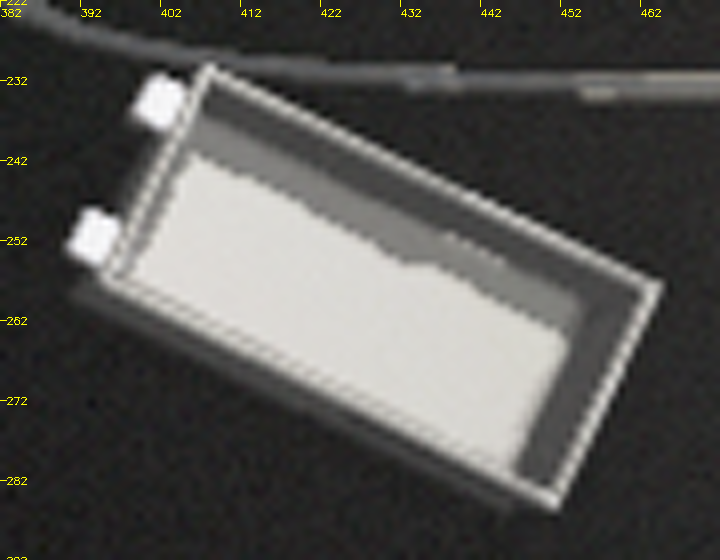

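The crops show the tray flange corners, the ledges and the bin rim corners clearly. Next I'll fit the stand and bin poses, then overlay the result on the scene view as a check.

```bash
cat > h.py <<'E'
import numpy as np, cv2
from scipy.spatial.transform import Rotation as R
from scipy.optimize import least_squares
from plant import robot
def proj(n,P):
    i=robot.camera_info(n); f=240/np.tan(np.radians(i["fovy"]/2))
    c=R.from_quat(i["attitude"]).inv().apply(np.atleast_2d(P)-i["origin"])
    s=np.c_[c[:,0],-c[:,1]]/-c[:,2:]; s=s*(1+i["k1"]*(s**2).sum(1,keepdims=True))
    return s*f+[i["cx"],i["cy"]]
def world(p,L):
    c,s=np.cos(p[2]),np.sin(p[2]); L=np.atleast_2d(L).astype(float)
    return np.c_[p[0]+c*L[:,0]-s*L[:,1],p[1]+s*L[:,0]+c*L[:,1],L[:,2]]
def fit(obs,p0,free=3):
    # obs: list of (cam,local pts,pixels)
    fun=lambda p:np.concatenate([(proj(n,world(p,L))-u).ravel() for n,L,u in obs])
    r=least_squares(fun,p0,loss="soft_l1"); return r.x,r.fun
def uncrop(u,x0,y0,f): return (np.array(u)+.5)/f-.5+[x0,y0]
STAND=np.array([[41,146.5,167.5],[-41,146.5,167.5],[40.5,-45,169.5],[-40.5,-45,169.5]])/1e3
RIM=np.array([[32,65,62],[32,-65,62],[-32,-65,62],[-32,65,62]])/1e3
E
cat > f0.py <<'E'
from h import *
us=uncrop([[87,62],[42,310],[655,135],[613,393]],172,215,5.7)
ub=uncrop([[208,65],[660,287],[555,508],[102,280]],382,222,8)
ps,rs=fit([("top",STAND,us)],[.46,.1,-.1]); pb,rb=fit([("top",RIM,ub)],[.45,-.25,-.4])
print(ps,rs.round(2));print(pb,rb.round(2))
E
cat > ov.py <<'E'
from f0 import *
a=cv2.imread("pics/scene0.png"); x0,y0,f=175,220,3
c=cv2.resize(a[220:385,175:440],None,fx=f,fy=f,interpolation=cv2.INTER_CUBIC)
base=np.array([[46,0,162],[-51,0,162],[30,-65,142],[-30,-65,142]])/1e3
led=np.array([[51.5,-28,169.5],[51.5,-62,169.5],[-51.5,-62,169.5],[-51.5,-28,169.5]])/1e3
bot=RIM*[1,1,0]; hk=np.array([[20,74.5,45],[-20,74.5,45]])/1e3
for p,L in((ps,np.r_[STAND,base,led]),(pb,np.r_[RIM,bot,hk])):
    for u in proj("scene",world(p,L)):
        q=(u-[x0,y0]+.5)*f-.5; cv2.drawMarker(c,tuple(int(round(v)) for v in q),(0,0,255),0,9,1)
cv2.imwrite("pics/ov.png",c)
E
python3 ov.py
```

```text
[ 0.52019146  0.12060133 -0.14840876] [-0.56 -0.05 -0.39 -0.2   0.16  1.09  0.92 -0.58]
[ 0.5250005  -0.21239982 -0.48011371] [-0.21 -0.39  0.41  0.04  0.24  0.25 -0.46  0.07]
```

View pics/ov.png

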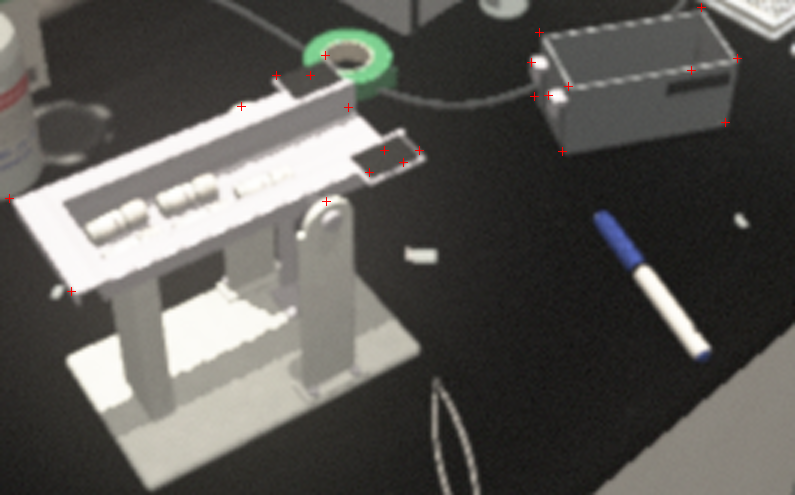

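The scene overlay agrees to within 1–2 px. I'll refine with a joint fit of both cameras, allowing a small scene-image offset.

```bash
cat > f1.py <<'E'
from f0 import us,ub
from h import *
led=np.array([[-51.5,-62,169.5],[-51.5,-28,169.5],[51.5,-28,169.5]])/1e3
Ls=np.r_[STAND[:2],led]; us2=uncrop([[12,202],[73,297],[425,158],[372,183],[274,78]],175,220,3)
Lb=np.r_[RIM,RIM[1:]*[1,1,0]][[0,1,2,3,5,6]]
ub2=uncrop([[543,35],[705,10],[738,60],[567,86],[725,126],[564,152]],175,220,3)
Lb=np.r_[RIM,(RIM*[1,1,0])[[2,3]]]
def fun(p):
    o=p[6:8];t=p[8:10]
    return np.concatenate([(proj("top",world(p[:3],STAND))+t-us).ravel(),(proj("top",world(p[3:6],RIM))+t-ub).ravel(),
     (proj("scene",world(p[:3],Ls))+o-us2).ravel(),(proj("scene",world(p[3:6],Lb))+o-ub2).ravel(),o/2,t/2*2])
r=least_squares(fun,[.52,.12,-.148,.525,-.212,-.48,0,0,0,0],loss="soft_l1")
ps,pb=r.x[:3],r.x[3:6]
if __name__=="__main__":
    print(ps,pb,r.x[6:]);print(r.fun.round(1))
    print("seat y in stand = ?", "far/near ledge",world(ps,STAND[2:]),"rear",world(ps,[0,.1375,.1675]))
    print("grip",world(pb,[0,-.033,.062]))
E
python3 f1.py
```

```text
[ 0.52019146  0.12060133 -0.14840876] [-0.56 -0.05 -0.39 -0.2   0.16  1.09  0.92 -0.58]
[ 0.5250005  -0.21239982 -0.48011371] [-0.21 -0.39  0.41  0.04  0.24  0.25 -0.46  0.07]
[ 0.51850073  0.12120012 -0.15297798] [ 0.52470479 -0.21238234 -0.48764472] [ 0.52435932  0.98635251  0.12043918 -0.36502005]
[-0.6  0.1 -0.7 -0.   0.   1.8  0.6  0.1  0.1 -0.8  0.5  0.1  0.1  0.2
 -0.3 -0.4 -0.3  0.1 -0.  -0.5 -0.9 -0.9 -0.1 -1.8  1.8  0.5 -0.6 -0.1
 -0.4  0.   0.1  0.4  0.8  0.8  0.5 -0.2 -0.3  0.5  0.3  0.5  0.1 -0.4]
seat y in stand = ? far/near ledge [[0.55167057 0.07055417 0.1695    ]
 [0.47161651 0.08289712 0.1695    ]] rear [[0.53945326 0.25709435 0.1675    ]]
grip [[ 0.50924275 -0.24153582  0.062     ]]
```

```bash
cat > d.py <<'E'
import sys
from h import *
def delta(pos,yaw):
    "rotation first (tool rotvec), then shift in the final tool axes; yaw = angle of tool y in world"
    o=robot.observe(); A=R.from_quat(o["ee_rot"])
    y=np.array([np.cos(yaw),np.sin(yaw),0]); z=np.array([0,0,-1.]); T=R.from_matrix(np.c_[np.cross(y,z),y,z])
    print("t",round(o["time"],2),"rot",(A.inv()*T).as_rotvec().round(3),"shift",T.inv().apply(pos-o["tcp_pos"]).round(4),"F",o["force"].round(1),"w",round(o["gripper_width"],4))
E
python3 - <<'E'
from d import *
delta(np.array([.5092,-.2415,.150]),-.4876)
E
```

```text
t 0.1 rot [-0.002 -0.001 -0.786] shift [0.3787 0.2103 0.0561] F [-0.1 -0.6  0.2] w 0.0852
```

The manual's scale: shifts go in units of 5 mm and turns go in units of 0.2 rad. Converting my numbers, 0.05 m is 10, 0.028 m is 5.6, -0.16 rad is -0.8.

```bash
python3 steer.py '[0, 0, -0.8, 0, 0, 0, 0.085, 0, 0, -0.8, 0, 0, 0, 0.085, 0, 0, -0.8, 0, 0, 0, 0.085, 0, 0, -0.8, 0, 0, 0, 0.085, 0, 0, -0.73, 0, 0, 0, 0.085, 0, 0, 0, 10, 5.6, 1.4, 0.085, 0, 0, 0, 10, 5.6, 1.4, 0.085, 0, 0, 0, 10, 5.6, 1.4, 0.085, 0, 0, 0, 10, 5.6, 1.4, 0.085, 0, 0, 0, 10, 5.6, 1.4, 0.085, 0, 0, 0, 10, 5.6, 1.4, 0.085, 0, 0, 0, 10, 5.6, 1.4, 0.085]'; python3 - <<'E'
from d import *
delta(np.array([.5092,-.2415,.028]),-.4876)
E
```

```text
time: 1.6
tcp_pos: [0.4846, -0.2596, 0.1573]
ee_rot: [0.857, 0.515, -0.0, -0.0]
force: [1.0, -2.0, 0.6]
gripper_width: 0.085
grip_force: 0.0
t 1.6 rot [-0.001  0.    -0.   ] shift [0.0275 0.0133 0.1293] F [ 1.  -2.   0.6] w 0.085
```

Converted, 0.04 m is 8, 0.03 m is 6.

```bash
python3 steer.py '[0, 0, 0, 5.5, 2.66, 6, 0.085, 0, 0, 0, 0, 0, 8, 0.085, 0, 0, 0, 0, 0, 6, 0.085, 0, 0, 0, 0, 0, 0, 0.085]'; python3 - <<'E'
from d import *
delta(np.array([.5092,-.2415,.028]),-.4876)
E
```

```text
time: 2.1
tcp_pos: [0.5054, -0.2413, 0.0548]
ee_rot: [0.857, 0.515, -0.002, -0.003]
force: [-0.5, -0.4, 0.0]
gripper_width: 0.0851
grip_force: 0.0
t 2.1 rot [-0.008  0.    -0.   ] shift [0.0016 0.0034 0.0268] F [-0.5 -0.4  0. ] w 0.0851
```

```bash
python3 steer.py '[0, 0, 0, 0.32, 0.68, 5.36, 0.085, 0, 0, 0, 0, 0, 0, 0.085, 0, 0, 0, 0, 0, 0, 0.085, 0, 0, 0, 0, 0, 0, 0.05, 0, 0, 0, 0, 0, 0, 0.05, 0, 0, 0, 0, 0, 0, 0.05, 0, 0, 0, 0, 0, 0, 0.05, 0, 0, 0, 0, 0, 0, 0.05]'; python3 - <<'E'
from d import *
delta(np.array([.5092,-.2415,.028]),-.4876)
E
```

```text
time: 3.1
tcp_pos: [0.5132, -0.2439, 0.0343]
ee_rot: [0.857, 0.515, 0.001, 0.002]
force: [-3.2, 1.4, 10.0]
gripper_width: 0.0503
grip_force: 6.1
t 3.1 rot [ 0.004  0.    -0.001] shift [ 0.0002 -0.0046  0.0063] F [-3.2  1.4 10. ] w 0.0503
```

```bash
python3 - <<'E'
import cv2
from plant import robot
a=robot.camera("scene")[190:320,320:480];b=robot.camera("top")[190:320,370:530]
cv2.imwrite("pics/g1.png",cv2.hconcat([cv2.resize(x,None,fx=2.5,fy=4.4 if 0 else 2.5,interpolation=2) for x in(a,b)]))
E
```

```text
(no output)
```

View pics/g1.png

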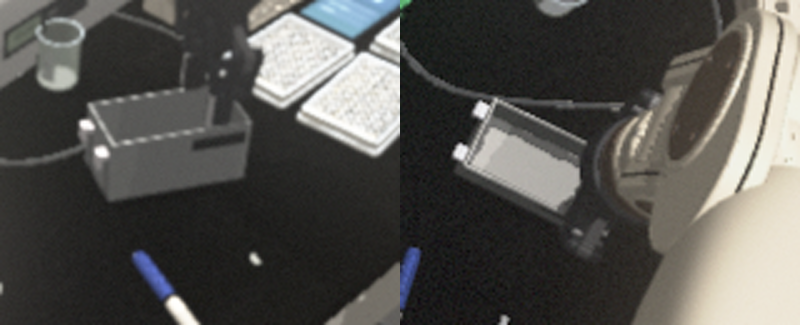

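```bash
python3 - <<'E'
from h import *
pb=[.5247,-.2124,-.4876]
o=robot.observe();T=R.from_quat(o["ee_rot"]); t=o["tcp_pos"]
a=robot.camera("scene");x0,y0,f=345,195,7
c=cv2.resize(a[195:280,345:450],None,fx=f,fy=f,interpolation=2)
def m(P,col):
    for u in proj("scene",P): cv2.drawMarker(c,tuple(int(v) for v in (u-[x0,y0]+.5)*f),col,0,14,1)
m(world(pb,RIM),(0,0,255)); m(t,(0,255,0)); m(t+T.apply([[0,.025,-.0],[0,-.025,-.0]]),(255,255,0))
cv2.imwrite("pics/g2.png",c); print(o["joint_efforts"].round(1),o["q"].round(3),o["moment"].round(2))
E
```

```text
[  0.2 -39.9  19.9  -1.1   0.1  -0. ] [-0.443  0.499 -0.089  0.979 -0.     1.616] [ 0.14  0.51 -0.03]
```

View pics/g2.png

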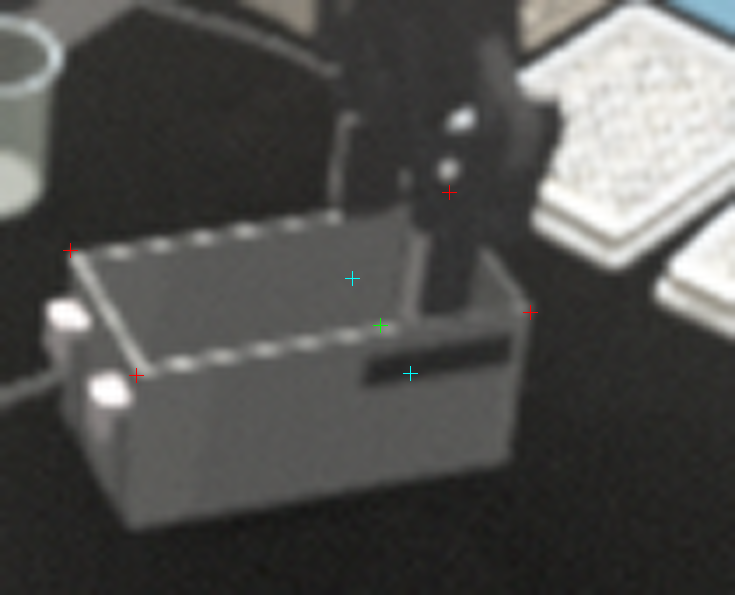

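The pictures suggest the near finger is inside the bin, or on its rim. I'll open slightly, lift clear and look again.

Converted, -0.04 m is -8, -0.03 m is -6.

```bash
python3 steer.py '[0, 0, 0, 0, 0, 0, 0.056, 0, 0, 0, 0, 0, -6, 0.056, 0, 0, 0, 0, 0, -8, 0.056, 0, 0, 0, 0, 0, 0, 0.085, 0, 0, 0, 0, 0, 0, 0.085, 0, 0, 0, 0, 0, 0, 0.085, 0, 0, 0, 0, 0, 0, 0.085]'; python3 - <<'E'
from d import *
delta(np.array([.5092,-.2415,.098]),-.4876)
pb=[.5247,-.2124,-.4876]
o=robot.observe();T=R.from_quat(o["ee_rot"]); t=o["tcp_pos"]
cs=[]
for n,x0,y0 in(("scene",345,160),("top",390,205)):
    f=3.8;c=cv2.resize(robot.camera(n)[y0:y0+120,x0:x0+104],None,fx=f,fy=f,interpolation=2)
    def m(P,col):
        for u in proj(n,P): cv2.drawMarker(c,tuple(int(v) for v in (u-[x0,y0]+.5)*f),col,0,10,1)
    m(world(pb,RIM),(0,0,255)); m(t,(0,255,0)); m(t+T.apply([[0,.0425,-.013],[0,-.0425,-.013]]),(255,255,0));cs.append(c)
cv2.imwrite("pics/g3.png",cv2.hconcat(cs))
E
```

```text
time: 4.12
tcp_pos: [0.5111, -0.2427, 0.0999]
ee_rot: [0.857, 0.515, -0.001, -0.001]
force: [-0.2, 0.2, -0.4]
gripper_width: 0.0848
grip_force: 0.0
t 4.12 rot [-0.002  0.    -0.   ] shift [ 0.0001 -0.0022  0.0019] F [-0.2  0.2 -0.4] w 0.0848
```

View pics/g3.png

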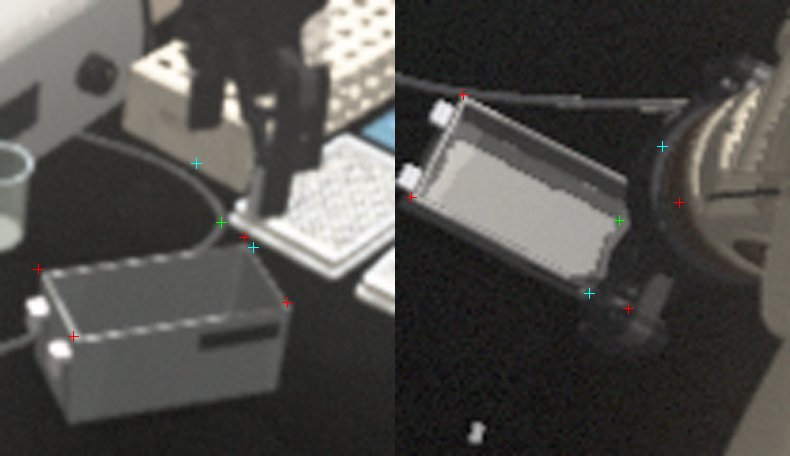

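```bash
python3 - <<'E'
from h import *
def tri(us,ut):
    r=least_squares(lambda P:np.r_[proj("scene",P)[0]-us,proj("top",P)[0]-ut],[.5,-.25,.1]); return r.x.round(4),r.fun.round(1)
o=robot.observe();T=R.from_quat(o["ee_rot"]); t=o["tcp_pos"]
s=lambda x,y:np.array([345+x/3.8,160+y/3.8]); tp=lambda x,y:np.array([390+(x-395)/3.8,205+y/3.8])
for a,b in(((257,215),(655,293)),((257,215),(589,293))):
    P,e=tri(s(*a),tp(*b)); print(P,e,"tool",T.inv().apply(P-t).round(3))
# where the TCP axis points would show, at several heights
for z in(0,-.02,-.04,-.06):
    P=t+T.apply([[0,-.0425,z],[0,.0425,z]]); print(z,((proj("scene",P)-[345,160])*3.8).round(),((proj("top",P)-[390,205])*3.8+[395,0]).round())
E
```

```text
[ 0.4792 -0.25    0.1181] [ 5.  -0.1 -2.9 -3.4] tool [-0.021 -0.025 -0.018]
[ 0.472  -0.2183  0.137 ] [-0.5  0.   0.3  0.4] tool [ 0.003 -0.046 -0.037]
0 [[249. 264.]
 [192. 178.]] [[583. 291.]
 [654. 146.]]
-0.02 [[254. 235.]
 [196. 150.]] [[592. 291.]
 [664. 142.]]
-0.04 [[258. 205.]
 [200. 121.]] [[601. 290.]
 [675. 138.]]
-0.06 [[263. 175.]
 [204.  92.]] [[611. 290.]
 [687. 134.]]
```

The far finger's tip shows against the rack at about (207,125), some 35 mm behind the TCP, so the first close happened above the rim. The bin has not moved. I'll go deeper, to TCP z ≈ 12 mm.

```bash
python3 steer.py '[0, 0, 0, 0, -0.2, 4, 0.085, 0, 0, 0, 0, -0.2, 5, 0.085, 0, 0, 0, 0, 0, 5, 0.085, 0, 0, 0, 0, 0, 3.4, 0.085, 0, 0, 0, 0, 0, 0, 0.085]'; python3 - <<'E'
from d import *
delta(np.array([.5092,-.2415,.012]),-.4876)
E
```

```text
time: 4.85
tcp_pos: [0.5085, -0.2413, 0.0123]
ee_rot: [0.857, 0.515, -0.001, -0.002]
force: [0.7, -0.6, -0.1]
gripper_width: 0.085
grip_force: 0.0
t 4.85 rot [-0.004  0.    -0.   ] shift [0.0002 0.0007 0.0003] F [ 0.7 -0.6 -0.1] w 0.085
```

```bash
python3 steer.py '[0, 0, 0, 0, 0, 0, 0.05, 0, 0, 0, 0, 0, 0, 0.05, 0, 0, 0, 0, 0, 0, 0.05, 0, 0, 0, 0, 0, 0, 0.05, 0, 0, 0, 0, 0, 0, 0.05]'
```

```text
time: 5.48
tcp_pos: [0.5111, -0.2427, 0.0154]
ee_rot: [0.857, 0.515, 0.001, 0.001]
force: [0.2, -0.2, 6.2]
gripper_width: 0.0627
grip_force: 67.9
```

Grip is firm (63 mm, 68 N). Next I'll lift, turn to the stand's yaw and move to the stand-off position in front of it.

```bash
python3 steer.py '[0, 0, 0, 0, 0, -4, 0.05, 0, 0, 0, 0, 0, -5, 0.05, 0, 0, -0.6, 0, 0, 0, 0.05, 0, 0, -0.6, 0, 0, 0, 0.05, 0, 0, -0.485, 0, 0, 0, 0.05, 0, 0, 0, 0, 0, 0, 0.05]'; cat > b.py <<'E'
from d import *
ps=np.array([.519,.121,-.151]); pb0=np.array([.5247,-.2124,-.4876])
c,s=np.cos(pb0[2]),np.sin(pb0[2]); d=np.array([.5111,-.2427])-pb0[:2]; G=np.array([c*d[0]+s*d[1],-s*d[0]+c*d[1],.0154])
def go(y,zbin,x=0,dyaw=0):
    "shift so that the held bin's origin is at stand (x,y,zbin)"
    b=world(ps,[x,y,0])[0]; p=world([b[0],b[1],ps[2]+dyaw],[G[0],G[1],0])[0]; p[2]=zbin+G[2]; delta(p,ps[2]+dyaw)
E
python3 - <<'E'
from b import *
print(G); go(-.140,.04)
E
```

```text
time: 6.22
tcp_pos: [0.5096, -0.2418, 0.0585]
ee_rot: [0.759, 0.651, -0.0, -0.001]
force: [0.3, -0.5, -2.6]
gripper_width: 0.0625
grip_force: 66.9
[ 0.00218071 -0.03314053  0.0154    ]
t 6.22 rot [-0.001 -0.    -0.001] shift [ 0.187  -0.0431  0.0031] F [ 0.3 -0.5 -2.6] w 0.0625
```

```bash
python3 steer.py '[0, 0, 0, 9.4, -2.2, 0.2, 0.05, 0, 0, 0, 9.4, -2.2, 0.2, 0.05, 0, 0, 0, 9.4, -2.2, 0.2, 0.05, 0, 0, 0, 9.2, -2, 0, 0.05, 0, 0, 0, 0, 0, 0, 0.05, 0, 0, 0, 0, 0, 0, 0.05]'; python3 - <<'E'
from b import *
go(-.140,.04)
x0,y0,f=225,215,5.4
c=cv2.resize(robot.camera("top")[y0:y0+95,x0:x0+148],None,fx=f,fy=f,interpolation=2)
b=world(ps,[0,-.14,0])[0]
def m(P,col):
    for u in proj("top",P): cv2.drawMarker(c,tuple(int(v) for v in (u-[x0,y0]+.5)*f),col,0,10,1)
m(world([b[0],b[1],ps[2]],RIM+[0,0,.04]),(0,0,255)); m(world(ps,STAND),(0,0,255))
m(world(ps,[[x,y,.1695] for x in(-.0515,-.0295,.0295,.0515) for y in(-.028,-.062)]),(0,255,0))
cv2.imwrite("pics/h1.png",c)
E
```

```text
time: 6.98
tcp_pos: [0.4958, -0.0508, 0.0561]
ee_rot: [0.759, 0.652, -0.0, 0.0]
force: [-0.2, 0.3, -1.9]
gripper_width: 0.0625
grip_force: 66.9
t 6.97 rot [ 0.     0.001 -0.   ] shift [ 0.0002 -0.0007  0.0007] F [-0.2  0.3 -1.9] w 0.0625
```

View pics/h1.png

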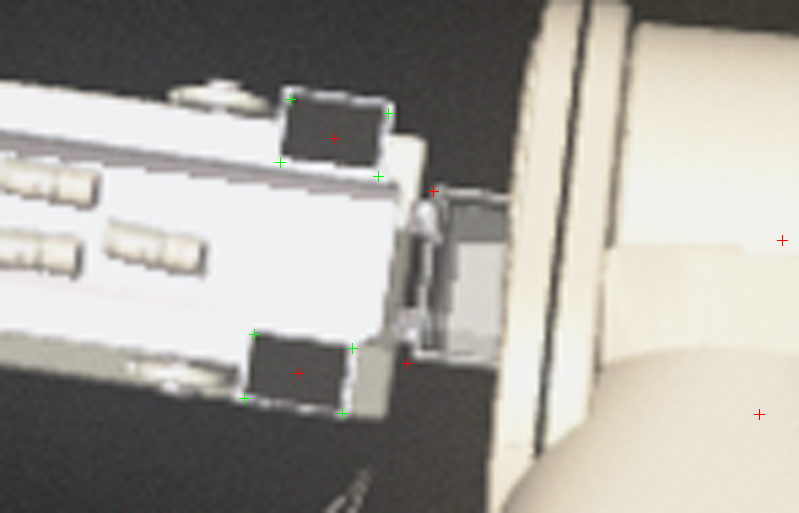

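The held bin sits within about 2 mm of the prediction, with its rear corners at (440,190) and (412,358), and its yaw is right. Advancing toward the uprights.

```bash
python3 steer.py '[0, 0, 0, 4, 0, 0.1, 0.05, 0, 0, 0, 3, 0, 0, 0.05, 0, 0, 0, 1, 0, 0, 0.05, 0, 0, 0, 0.8, 0, 0, 0.05, 0, 0, 0, 0.4, 0, 0, 0.05, 0, 0, 0, 0, 0, 0, 0.05]'; python3 - <<'E'
from b import *
go(-.091,.04)
E
```

```text
time: 7.78
tcp_pos: [0.5025, -0.0059, 0.0556]
ee_rot: [0.759, 0.652, -0.0, 0.0]
force: [-0.4, -2.5, -1.9]
gripper_width: 0.0628
grip_force: 66.9
t 7.78 rot [ 0.     0.001 -0.001] shift [ 0.0038 -0.0006  0.0002] F [-0.4 -2.5 -1.9] w 0.0628
```

Converted, 0.002 m is 0.4.

```bash
python3 steer.py '[0, 0, 0, 0.4, 0, 0, 0.05, 0, 0, 0, 0, 0, 0, 0.05]'; python3 steer.py '[0, 0, 0, 0.4, 0, 0, 0.05, 0, 0, 0, 0, 0, 0, 0.05]'; python3 steer.py '[0, 0, 0, 0.4, 0, 0, 0.05, 0, 0, 0, 0, 0, 0, 0.05]'
```

```text
time: 8.02
tcp_pos: [0.5028, -0.0042, 0.0556]
ee_rot: [0.759, 0.651, -0.001, 0.001]
force: [0.1, -4.7, -1.9]
gripper_width: 0.0627
grip_force: 67.0
time: 8.28
tcp_pos: [0.5027, -0.0035, 0.0556]
ee_rot: [0.759, 0.651, -0.002, 0.001]
force: [-1.1, -9.1, -0.9]
gripper_width: 0.0623
grip_force: 67.1
time: 8.52
tcp_pos: [0.5025, -0.0035, 0.0556]
ee_rot: [0.76, 0.65, -0.003, 0.003]
force: [-3.3, -14.2, 0.5]
gripper_width: 0.0624
grip_force: 67.2
```

Contact looks like the sprung ball first and then the uprights. I'll ease off, lower the bin a little and test engagement with a small pull.

The manual's scale: shifts go in units of 5 mm and turns go in units of 0.2 rad. Converting my numbers, 0.003 m is 0.6, -0.0025 m is -0.5.

```bash
python3 steer.py '[0, 0, 0, -0.5, 0, 0, 0.05, 0, 0, 0, 0, 0, 0.6, 0.05, 0, 0, 0, 0, 0, 0.6, 0.05, 0, 0, 0, 0, 0, 0, 0.05]';  python3 steer.py '[0, 0, 0, -0.8, 0, 0, 0.05, 0, 0, 0, 0, 0, 0, 0.05]'; python3 - <<'E'
from b import *
go(-.091,.026)
E
```

```text
time: 9.02
tcp_pos: [0.5035, -0.0037, 0.05]
ee_rot: [0.759, 0.651, -0.001, 0.002]
force: [-0.6, -7.0, -0.9]
gripper_width: 0.0627
grip_force: 67.1
time: 9.28
tcp_pos: [0.5034, -0.0046, 0.0497]
ee_rot: [0.758, 0.652, 0.002, -0.001]
force: [1.7, 2.1, -4.0]
gripper_width: 0.0629
grip_force: 66.6
t 9.28 rot [ 0.001 -0.003 -0.   ] shift [ 0.0023 -0.0013  0.0083] F [ 1.7  2.1 -4. ] w 0.0629
```

It is held against the pull, so the hooks are engaged. Pushing down.

```bash
python3 steer.py '[0, 0, 0, 0.6, 0, 0, 0.05, 0, 0, 0, 0, 0, 0.6, 0.05, 0, 0, 0, 0, 0, 0.6, 0.05, 0, 0, 0, 0, 0, 0, 0.05]';  python3 steer.py '[0, 0, 0, 0, 0, 0.6, 0.05, 0, 0, 0, 0, 0, 0, 0.05]'; python3 - <<'E'
from b import *
go(-.091,.026)
E
```

```text
time: 9.78
tcp_pos: [0.5021, -0.0034, 0.0431]
ee_rot: [0.759, 0.652, -0.001, -0.0]
force: [-0.6, -4.2, -2.6]
gripper_width: 0.0628
grip_force: 66.8
time: 10.02
tcp_pos: [0.5023, -0.0037, 0.0409]
ee_rot: [0.759, 0.652, -0.001, 0.0]
force: [-2.8, -6.9, 3.3]
gripper_width: 0.0623
grip_force: 67.6
t 10.03 rot [-0.001  0.002 -0.   ] shift [ 0.0016 -0.0001 -0.0005] F [-2.8 -6.9  3.3] w 0.0623
```

Converted, 0.003 m is 0.6.

```bash
python3 steer.py '[0, 0, 0, 0, 0, 0.6, 0.05, 0, 0, 0, 0, 0, 0, 0.05]';  python3 steer.py '[0, 0, 0, 0, 0, 0.6, 0.05, 0, 0, 0, 0, 0, 0, 0.05]'; python3 steer.py '[0, 0, 0, 0, 0, 0.4, 0.05, 0, 0, 0, 0, 0, 0, 0.05]'
```

```text
time: 10.28
tcp_pos: [0.5018, -0.0045, 0.0386]
ee_rot: [0.759, 0.652, -0.002, 0.001]
force: [-5.3, -9.1, 8.5]
gripper_width: 0.0628
grip_force: 67.9
time: 10.52
tcp_pos: [0.5011, -0.0049, 0.0366]
ee_rot: [0.759, 0.651, -0.002, 0.001]
force: [-10.0, -11.0, 16.7]
gripper_width: 0.0623
grip_force: 69.1
time: 10.78
tcp_pos: [0.5011, -0.0051, 0.0359]
ee_rot: [0.759, 0.651, -0.002, 0.001]
force: [-13.4, -10.6, 26.8]
gripper_width: 0.063
grip_force: 70.4
```

Converted, -0.004 m is -0.8.

```bash
python3 steer.py '[0, 0, 0, 0, 0, -0.8, 0.05, 0, 0, 0, 0, 0, 0, 0.05]';  python3 steer.py '[0, 0, 0, 0, 0, -0.8, 0.05, 0, 0, 0, 0, 0, 0, 0.05]'; python3 - <<'E'
from h import *
cs=[]
for n,x0,y0,w in(("scene",250,210,150),("top",270,205,60)):
    f=3.8;cs.append(cv2.resize(robot.camera(n)[y0:y0+125,x0:x0+w],None,fx=f,fy=f,interpolation=2))
cv2.imwrite("pics/k1.png",cv2.hconcat(cs))
E
```

```text
time: 11.02
tcp_pos: [0.5014, -0.0047, 0.0373]
ee_rot: [0.759, 0.652, -0.002, 0.001]
force: [-5.5, -10.3, 5.6]
gripper_width: 0.0625
grip_force: 67.9
time: 11.28
tcp_pos: [0.5017, -0.0041, 0.0403]
ee_rot: [0.759, 0.652, -0.002, 0.0]
force: [-1.8, -6.8, -2.3]
gripper_width: 0.0627
grip_force: 66.8
```

View pics/k1.png

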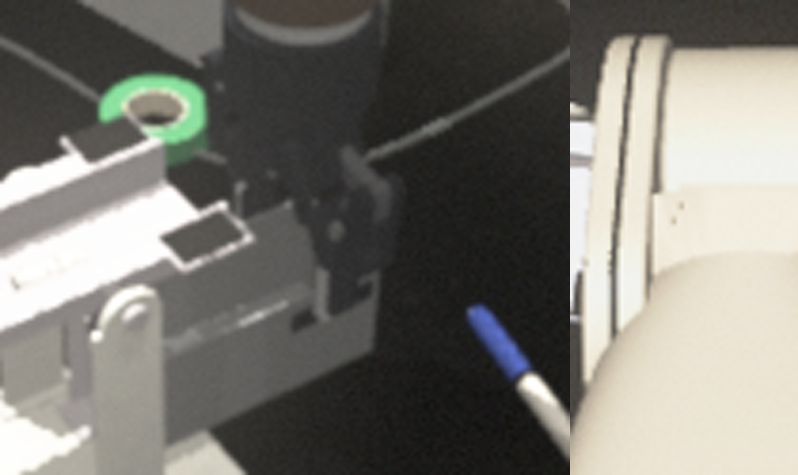

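The bin hangs between the uprights, with its near rim running from about (172,343) to (295,303). I'll compare that line with the rim projected at the home pose, numerically.

```bash
python3 - <<'E'
from b import *
o=robot.observe()
a=robot.camera("scene"); g=cv2.cvtColor(a,cv2.COLOR_BGR2GRAY).astype(float)
off=np.array([.5,1.0])
for zb in(.026,.030):
  for yo in(-.091,-.094):
    b=world(ps,[0,yo,0])[0]; ys=np.linspace(-.04,.06,60)
    L=proj("scene",world([b[0],b[1],ps[2]],np.c_[np.full(60,-.032),ys,np.full(60,.062+zb)]))+off
    row=[]
    for u in(296,304,312,320,326): row.append(round(float(np.interp(u,L[::-1,0] if L[0,0]>L[-1,0] else L[:,0],L[::-1,1] if L[0,0]>L[-1,0] else L[:,1])),1))
    print(zb,yo,row, "rear end u",L[-1].round(1))
for u in(296,304,312,320,326):
    col=g[285:312,u]; print(u,285+int(np.argmax(col)),col[max(0,np.argmax(col)-2):np.argmax(col)+3])
E
```

```text
0.026 -0.091 [304.3, 300.5, 296.8, 293.0, 290.2] rear end u [294.3 305.1]
0.026 -0.094 [304.3, 300.5, 296.8, 293.0, 290.2] rear end u [295.7 304.4]
0.03 -0.091 [302.7, 299.0, 295.2, 291.5, 288.7] rear end u [294.3 303.5]
0.03 -0.094 [302.7, 299.0, 295.2, 291.5, 288.7] rear end u [295.7 302.8]
296 300 [118. 132. 136. 133. 124.]
304 296 [106. 109. 112. 111. 111.]
312 295 [111. 126. 132. 114.  99.]
320 291 [109. 113. 139. 136. 106.]
326 288 [105. 105. 109. 106.  96.]
```

Converted, -0.002 m is -0.4.

```bash
python3 steer.py '[0, 0, 0, 0, 0, -0.4, 0.05, 0, 0, 0, 0, 0, 0, 0.05]';python3 steer.py '[0, 0, 0, 0, 0, -0.4, 0.05, 0, 0, 0, 0, 0, 0, 0.05]'
```

```text
time: 11.68
tcp_pos: [0.5016, -0.0037, 0.0416]
ee_rot: [0.759, 0.652, -0.002, -0.0]
force: [-0.3, -5.8, -6.1]
gripper_width: 0.0626
grip_force: 67.3
time: 11.92
tcp_pos: [0.5016, -0.0028, 0.0438]
ee_rot: [0.758, 0.652, -0.001, -0.001]
force: [-1.1, -3.8, -8.3]
gripper_width: 0.0627
grip_force: 67.4
```

```bash
python3 - <<'E'
from b import *
off=np.array([.5,1.0]); a=robot.camera("scene"); g=cv2.cvtColor(a,cv2.COLOR_BGR2GRAY).astype(float)
def line(z,zz,us,yo=-.092):
    b=world(ps,[0,yo,0])[0]; ys=np.linspace(.06,-.065,80)
    L=proj("scene",world([b[0],b[1],ps[2]],np.c_[np.full(80,-.032),ys,np.full(80,z+zz)]))+off
    return np.interp(us,L[:,0],L[:,1]).round(1),L[-1].round(1)
us=np.arange(300,348,6)
print("pred bottom",line(0,.026,us)); 
for u in us:
    col=cv2.GaussianBlur(g,(3,1),0)[296:330,u]; d=np.diff(col); k=int(np.argmin(d)); print(u,296+k+.5,col[k-2:k+4].round())
us=np.arange(294,332,3); print("pred rim",line(.062,.026,us)[0])
for u in us:
    col=g[280:312,u]; print(u,col[5:28].astype(int))
o=robot.observe(); print(o["moment"].round(2))
E
```

```text
pred bottom (array([325.7, 322.7, 319.8, 316.8, 313.8, 310.9, 307.9, 305. ]), array([348.4, 301.8]))
300 299.5 [134. 132. 126. 114. 104. 100.]
306 321.5 [94. 91. 78. 63. 60. 76.]
312 318.5 [97. 93. 80. 59. 51. 49.]
318 315.5 [95. 90. 75. 56. 48. 48.]
324 312.5 [90. 87. 71. 53. 45. 42.]
330 309.5 [88. 84. 70. 51. 41. 39.]
336 306.5 [86. 84. 66. 46. 38. 36.]
342 303.5 [86. 81. 66. 43. 33. 34.]
pred rim [304.8 303.8 302.4 301.  299.6 298.2 296.8 295.4 294.  292.6 291.2 289.7
 288.3]
294 [105 105 105 103 106 106 106 105 104 104 107 106 108 127 133 121 117 117
 115 107 104 103 100]
297 [103 103 105 103 103 103 104 104 103 104 105 121 130 133 135 131 121 110
 101 100 101  98  99]
300 [100  98 101  99 100 101 100 101 101 101 105 122 134 132 127 112 103 100
 100  98  99  97 100]
303 [ 97  97  97  97  97  97  98 101 102 107 109 112 117 118 110 101  98  97
  98  98  98  97  97]
306 [ 97  98  97  96  98  96  98 109 116 110 111 109 110 105  99  95  97  96
  98  99  97  97  99]
309 [ 97  93  94  96  98 101 102 107 111 112 122 123 108  97  99  97  96  98
  96  98  96  99  95]
312 [ 94  94  95  97 108 114 109 111 126 137 125 101  97  98  98  97  97  97
  97  97  98  97  98]
315 [ 95  95  95  95 105 107 112 145 169 141 103  96  95  96  97  95  97  98
  97  97  95  96  93]
318 [ 94  94 100 103 107 114 152 150 110  97  96  94  95  95  96  97  95  95
  94  96  96  97  95]
321 [ 95 100 108 107 120 143 130 100  92  92  90  92  91  91  92  92  91  90
  91  92  89  91  89]
324 [104 106 107 115 120 106  94  90  91  92  90  90  90  90  87  90  90  90
  90  90  89  91  90]
327 [105 102 106  99  91  85  77  58  55  52  56  73  88  88  90  90  89  88
  90  87  90  88  86]
330 [102 102  95  89  82  65  50  48  49  54  74  87  87  87  87  89  89  88
  88  90  88  87  88]
[-1.41  0.45  0.1 ]
```

```bash
cat > e.py <<'E'
from h import *
def edge():
    g=cv2.GaussianBlur(cv2.cvtColor(robot.camera("scene"),cv2.COLOR_BGR2GRAY).astype(float),(3,1),0)
    us=np.arange(308,346,2); r=[]
    for u in us:
        c=322.5-(u-306)*.497; lo=int(c)-7; d=np.clip(-np.diff(g[lo:lo+14,u]),4,None)-4; r.append((d*(lo+.5+np.arange(13))).sum()/d.sum())
    p=np.polyfit(us-327,r,1); o=robot.observe(); print("edge row@327 %.2f slope %.4f"%(p[1],p[0]),"z",o["tcp_pos"].round(4),"F",o["force"].round(1),"M",o["moment"].round(2),round(o["time"],2))
edge()
E
python3 e.py; python3 steer.py '[0, 0, 0, 0, 0, 0.8, 0.05, 0, 0, 0, 0, 0, 0, 0.05]'>/dev/null; python3 e.py; python3 steer.py '[0, 0, 0, 0, 0, 0.6, 0.05, 0, 0, 0, 0, 0, 0, 0.05]'>/dev/null; python3 e.py;  python3 steer.py '[0, 0, 0, 0, 0, 0.6, 0.05, 0, 0, 0, 0, 0, 0, 0.05]'>/dev/null; python3 e.py
```

```text
edge row@327 310.82 slope -0.4951 z [ 0.5017 -0.0028  0.0438] F [-1.5 -4.1 -9.2] M [-1.43  0.47  0.16] 12.03
edge row@327 310.87 slope -0.4921 z [ 0.5032 -0.0029  0.0411] F [-2.  -4.7 -2.4] M [-1.35  0.57  0.13] 12.32
edge row@327 311.37 slope -0.4708 z [ 0.5032 -0.0038  0.0391] F [-4.9 -8.6  3.5] M [-1.51  1.14  0.31] 12.62
edge row@327 311.84 slope -0.4614 z [ 0.5032 -0.0047  0.0371] F [ -7.1 -12.3  10.5] M [-1.79  1.73  0.38] 12.93
```

Pushing only pitches the front down, while the rear does not move. To rule out the rear sitting on the ball, I'll pitch the tool rear-down while pressing and watch the edge.

Converted, -0.03 rad is -0.15.

```bash
python3 steer.py '[0, -0.15, 0, 0, 0, 0, 0.05, 0, 0, 0, 0, 0, 0, 0.05]'>/dev/null; python3 e.py; python3 steer.py '[0, -0.15, 0, 0, 0, 0, 0.05, 0, 0, 0, 0, 0, 0, 0.05]'>/dev/null; python3 e.py;  python3 steer.py '[0, -0.1, 0, 0, 0, 0.6, 0.05, 0, 0, 0, 0, 0, 0, 0.05]'>/dev/null; python3 e.py
```

```text
edge row@327 311.72 slope -0.4660 z [ 0.5032 -0.0058  0.0374] F [ -7.4 -15.1  11.5] M [-2.37  1.69  0.28] 13.22
edge row@327 311.63 slope -0.4668 z [ 0.5031 -0.0068  0.0376] F [ -8.1 -17.9  12.8] M [-2.97  1.71  0.16] 13.53
edge row@327 312.05 slope -0.4550 z [ 0.5029 -0.0079  0.0359] F [-12.  -19.2  21.6] M [-3.56  2.48  0.12] 13.82
```

The bin now turns in the grip instead of moving. To settle the height I'll calibrate the scene edge on the first picture, where the bin stood at z = 0, and carry it over with the arm's measured displacement.

```bash
cat > z.py <<'E'
from h import *
from b import G
g0=cv2.imread("pics/scene0.png",0).astype(float)
def linefit(g,L,step=2,w=7,lo=.1,hi=.9):
    g=cv2.GaussianBlur(g,(3,1),0);a,b=L; us=np.arange(a[0]+(b[0]-a[0])*lo,a[0]+(b[0]-a[0])*hi,step*np.sign(b[0]-a[0])).round(); out=[]
    for u in us:
        c=a[1]+(b[1]-a[1])*(u-a[0])/(b[0]-a[0]); l=int(c)-w
        d=np.clip(-np.diff(g[l:l+2*w,int(u)]),4,None)-4
        out.append((d*(l+.5+np.arange(2*w-1))).sum()/max(d.sum(),1e-6)-c)
    return np.array(out)
NB=np.array([[-.032,.065,0],[-.032,-.065,0]])
pb=np.array([.5248,-.2124,-.484])
r0=linefit(g0,proj("scene",world(pb,NB)));print("bench row resid",np.median(r0).round(2),r0.round(1))
def binpose(tcp,yaw):
    g=world([0,0,yaw],[G[0],G[1],0])[0]; return np.array([tcp[0]-g[0],tcp[1]-g[1],yaw])
if __name__=="__main__":
    now=binpose([.5032,-.0029],-.151)
    for z in(.0251,.030):
        L=proj("scene",world(now,NB+[0,0,z])); print(z,"row@327",np.interp(327,L[:,0],L[:,1]).round(2),"ends",L.round(1).tolist(),"seen 310.87")
E
python3 z.py
```

```text
bench row resid 1.32 [1.5 1.4 1.5 1.5 1.4 1.3 1.4 1.5 1.4 1.4 1.2 1.2 1.3 1.2 1.3 1.2 1.2 1.3
 1.3 1.2 1.2 1.3]
0.0251 row@327 311.04 ends [[292.0, 328.3], [347.5, 300.9]] seen 310.87
0.03 row@327 309.32 ends [[292.0, 326.5], [347.6, 299.2]] seen 310.87
```

The edge puts the bin at about 29 mm, so it is not home: it pitched front-down and jammed. I'll unload, untilt, release and let it settle.

Converted, -0.004 m is -0.8, -0.003 m is -0.6, 0.08 rad is 0.4.

```bash
python3 steer.py '[0, 0.4, 0, 0, 0, -0.6, 0.05, 0, 0, 0, 0, 0, -0.8, 0.05, 0, 0, 0, 0, 0, 0, 0.05]'; python3 e.py; python3 steer.py '[0, 0, 0, 0, 0, 0, 0.085, 0, 0, 0, 0, 0, 0, 0.085, 0, 0, 0, 0, 0, 0, 0.085, 0, 0, 0, 0, 0, 0, 0.085]'; python3 e.py
```

```text
time: 14.2
tcp_pos: [0.5034, -0.0032, 0.0393]
ee_rot: [0.758, 0.652, -0.0, 0.001]
force: [-3.8, -6.6, 2.3]
gripper_width: 0.0627
grip_force: 70.2
edge row@327 310.87 slope -0.4543 z [ 0.5034 -0.0033  0.0393] F [-3.7 -6.8  1.4] M [-1.46  0.74  0.04] 14.25
time: 14.75
tcp_pos: [0.5033, -0.0023, 0.0387]
ee_rot: [0.758, 0.652, 0.0, 0.0]
force: [0.3, -0.4, 0.8]
gripper_width: 0.0849
grip_force: 0.0
edge row@327 311.00 slope -0.4532 z [ 0.5033 -0.0024  0.0387] F [ 0.6 -0.3 -0.6] M [0.   0.   0.04] 14.8
```

Released, the bin hangs front-down by about 0.045 rad with its rear high. I'll match that pitch, regrip a bit nearer the uprights, level it, then push with a rear-down bias.

```bash
python3 steer.py '[0, 0.225, 0, 1.6, 0, 0.4, 0.085, 0, 0, 0, 0, 0, 0, 0.085, 0, 0, 0, 0, 0, 0, 0.05, 0, 0, 0, 0, 0, 0, 0.05, 0, 0, 0, 0, 0, 0, 0.05, 0, 0, 0, 0, 0, 0, 0.05, 0, 0, 0, 0, 0, 0, 0.05]'; python3 e.py; python3 steer.py '[0, -0.2, 0, 0, 0, 0, 0.05, 0, 0, 0, 0, 0, 0, 0.05]'>/dev/null; python3 e.py; python3 steer.py '[0, -0.2, 0, 0, 0, 0, 0.05, 0, 0, 0, 0, 0, 0, 0.05]'>/dev/null; python3 e.py
```

```text
time: 15.68
tcp_pos: [0.5043, 0.005, 0.0368]
ee_rot: [0.758, 0.652, 0.017, -0.014]
force: [-1.2, -1.7, 4.0]
gripper_width: 0.0627
grip_force: 68.7
edge row@327 311.10 slope -0.4490 z [0.5043 0.005  0.0368] F [-1.8 -2.5  5.1] M [-0.17  0.28  0.15] 15.72
edge row@327 311.15 slope -0.4804 z [0.5043 0.0049 0.0369] F [-1.8 -4.1  3.7] M [-0.2   0.31  0.1 ] 16.02
edge row@327 311.04 slope -0.4818 z [0.5041 0.0032 0.0373] F [-3.2 -7.8  8.6] M [-1.13  0.6   0.13] 16.32
```

```bash
for i in 1; do python3 steer.py '[0, 0, 0, 0, 0, 0.6, 0.05, 0, 0, 0, 0, 0, 0, 0.05]'>/dev/null; python3 e.py; done; python3 steer.py '[0, -0.1, 0, 0.2, 0, 0.6, 0.05, 0, 0, 0, 0, 0, 0, 0.05]'>/dev/null; python3 e.py; python3 steer.py '[0, -0.1, 0, 0.2, 0, 0.6, 0.05, 0, 0, 0, 0, 0, 0, 0.05]'>/dev/null; python3 e.py
```

```text
edge row@327 311.74 slope -0.4639 z [0.504  0.0019 0.0348] F [ -4.3 -11.   11.5] M [-1.6   0.91  0.16] 16.62
edge row@327 312.12 slope -0.4522 z [5.039e-01 4.000e-04 3.310e-02] F [ -7.8 -15.8  21.6] M [-3.03  1.53  0.08] 16.93
edge row@327 312.25 slope -0.4518 z [ 5.039e-01 -5.000e-04  3.220e-02] F [-12.9 -19.7  34.7] M [-4.07  2.56  0.03] 17.23
```

The push point is too far forward, so the bin pitches and jams. New plan: level it, release, then press both side rims nearer the uprights with the fingers about 55 mm open and the tool tilted towards the stand. First I'll unload and level.

Converted, -0.006 m is -1.2, -0.003 m is -0.6.

```bash
python3 steer.py '[0, 0, 0, -0.4, 0, -1.2, 0.05, 0, 0, 0, 0, 0, -0.6, 0.05, 0, 0, 0, 0, 0, 0, 0.05]'; python3 e.py; python3 steer.py '[0, 0, 0, 0, 0, -0.6, 0.05, 0, 0, 0, 0, 0, 0, 0.05]'; python3 e.py
```

```text
time: 17.6
tcp_pos: [0.5033, 0.0011, 0.036]
ee_rot: [0.759, 0.65, -0.032, 0.027]
force: [-0.2, -10.5, -1.9]
gripper_width: 0.0623
grip_force: 70.5
edge row@327 311.38 slope -0.4662 z [0.5034 0.001  0.036 ] F [ -0.9 -12.3  -1. ] M [-2.67  0.05 -0.12] 17.65
time: 17.9
tcp_pos: [0.5029, 0.0022, 0.0383]
ee_rot: [0.758, 0.65, -0.032, 0.026]
force: [0.3, -9.2, -4.0]
gripper_width: 0.0627
grip_force: 70.1
edge row@327 310.92 slope -0.4851 z [0.5029 0.0022 0.0383] F [-0.9 -9.  -4. ] M [-2.12  0.05  0.03] 17.95
```

```bash
python3 steer.py '[0, 0, 0, 0, 0, 0, 0.085, 0, 0, 0, 0, 0, 0, 0.085, 0, 0, 0, 0, 0, 0, 0.085, 0, 0, 0, 0, 0, 0, 0.085]'; python3 e.py; python3 steer.py '[0, 0, 0, 0, 0, -4, 0.085, 0, 0.375, 0, 0, 0, -5, 0.085, 0, 0, 0, 0, 0, -5, 0.085, 0, 0, 0, 0, 0, 0, 0.085]'; python3 e.py
```

```text
time: 18.45
tcp_pos: [0.5045, 0.006, 0.0398]
ee_rot: [0.758, 0.651, -0.028, 0.024]
force: [0.2, 0.2, 0.3]
gripper_width: 0.0849
grip_force: 0.0
edge row@327 312.26 slope -0.4627 z [0.5044 0.006  0.0397] F [ 0.1  0.6 -0.3] M [0.11 0.03 0.04] 18.5
time: 19.0
tcp_pos: [0.5067, 0.0089, 0.1116]
ee_rot: [0.759, 0.652, 0.002, 0.002]
force: [0.1, 0.1, -0.0]
gripper_width: 0.085
grip_force: 0.0
edge row@327 312.28 slope -0.4604 z [0.5056 0.0091 0.1102] F [-0.7 -0.4 -0.4] M [ 0.08 -0.02  0.06] 19.05
```

```bash
cat > t.py <<'E'
from b import *
def st():
    o=robot.observe(); d=o["tcp_pos"][:2]-ps[:2]; c,s=np.cos(ps[2]),np.sin(ps[2])
    p=np.array([c*d[0]+s*d[1],-s*d[0]+c*d[1],o["tcp_pos"][2]]); A=R.from_quat(o["ee_rot"]); W=R.from_euler("z",ps[2])
    print("t",round(o["time"],2),"stand pos",p.round(4),"tool axes in stand (cols)\n",(W.inv()*A).as_matrix().round(3),"\nF",W.inv().apply(o["force"]).round(1),"w",round(o["gripper_width"],3)); return p,(W.inv()*A)
def to(x,y,z):
    p,A=st(); print("shift",A.inv().apply(np.array([x,y,z])-p).round(4))
E
python3 steer.py '[0, 0.8, 0, -2, 0, -2, 0.055, 0, 0.8, 0, -2, 0, -2, 0.055, 0, 0.8, 0, 0, 0, 0, 0.055, 0, 0.8, 0, 0, 0, 0, 0.055, 0, 0.8, 0, 0, 0, 0, 0.055, 0, 0, 0, 0, 0, 0, 0.055]'; python3 -c "
from t import *
to(.0022,-.052,.0905)"
```

```text
time: 19.8
tcp_pos: [0.4997, -0.0132, 0.1239]
ee_rot: [0.701, 0.597, 0.294, -0.257]
force: [0.5, 0.8, 0.3]
gripper_width: 0.0552
grip_force: 0.0
t 19.8 stand pos [ 0.0011 -0.1356  0.1239] tool axes in stand (cols)
 [[ 0.009  1.    -0.003]
 [ 0.695 -0.004  0.719]
 [ 0.719 -0.009 -0.695]] 
F [0.4 0.9 0.3] w 0.055
shift [0.0341 0.0011 0.0833]
```

Converted, 0.028 m is 5.6, 0.027 m is 5.4.

```bash
python3 steer.py '[0, 0, 0, 2.4, 0, 5.6, 0.055, 0, 0, 0, 2.4, 0, 5.6, 0.055, 0, 0, 0, 2, 0.2, 5.4, 0.055, 0, 0, 0, 0, 0, 0, 0.055]'; python3 e.py; python3 steer.py '[0, 0, 0, -0.72, 0, 0.7, 0.055, 0, 0, 0, 0, 0, 0, 0.055]'; python3 e.py; python3 steer.py '[0, 0, 0, -0.58, 0, 0.56, 0.055, 0, 0, 0, 0, 0, 0, 0.055]'; python3 e.py;python3 -c "
from t import *
st()"
```

```text
time: 20.3
tcp_pos: [0.5137, 0.0728, 0.0941]
ee_rot: [0.697, 0.602, 0.294, -0.254]
force: [0.1, -0.3, 0.3]
gripper_width: 0.0547
grip_force: 0.0
edge row@327 312.28 slope -0.4632 z [0.5144 0.0717 0.0946] F [-0.4 -0.9 -0.4] M [-0.71  0.07  0.01] 20.35
time: 20.6
tcp_pos: [0.5152, 0.0694, 0.0893]
ee_rot: [0.699, 0.6, 0.295, -0.254]
force: [0.3, 0.9, -0.3]
gripper_width: 0.0549
grip_force: 0.0
edge row@327 312.28 slope -0.4613 z [0.5152 0.0693 0.0893] F [0.  0.2 0.1] M [-0.72  0.09 -0.01] 20.65
time: 20.9
tcp_pos: [0.5149, 0.0696, 0.0849]
ee_rot: [0.699, 0.6, 0.295, -0.254]
force: [0.7, -0.0, 0.3]
gripper_width: 0.0551
grip_force: 0.0
edge row@327 312.27 slope -0.4608 z [0.515  0.0697 0.0851] F [ 0.2  0.5 -0.5] M [-0.7   0.12  0.  ] 20.95
t 20.95 stand pos [ 0.0038 -0.0513  0.0851] tool axes in stand (cols)
 [[ 0.001  1.     0.   ]
 [ 0.697 -0.001  0.717]
 [ 0.717 -0.001 -0.697]] 
F [ 0.2  0.5 -0.5] w 0.055
```

```bash
python3 steer.py '[0, 0, 0, -0.58, -0.3, 0.56, 0.055, 0, 0, 0, 0, 0, 0, 0.055]' | sed -n '2p;4p'; python3 steer.py '[0, 0, 0, -0.58, 0, 0.56, 0.055, 0, 0, 0, 0, 0, 0, 0.055]' | sed -n '2p;4p'; python3 e.py; python3 steer.py '[0, 0, 0, -0.58, 0, 0.56, 0.055, 0, 0, 0, 0, 0, 0, 0.055]' | sed -n '2p;4p'; python3 e.py
```

```text
tcp_pos: [0.5132, 0.0702, 0.0809]
force: [0.4, 1.7, 0.1]
tcp_pos: [0.5133, 0.0702, 0.0769]
force: [0.5, 0.2, 0.5]
edge row@327 312.25 slope -0.4605 z [0.5135 0.0702 0.0771] F [ 0.3 -0.2  0.4] M [-0.72  0.11  0.04] 21.5
tcp_pos: [0.5133, 0.0702, 0.0729]
force: [-0.2, 1.4, -0.0]
edge row@327 312.29 slope -0.4597 z [0.5135 0.0702 0.0731] F [-0.8 -0.1  0.9] M [-0.64  0.11 -0.  ] 21.8
```

The manual's scale: shifts go in units of 5 mm and turns go in units of 0.2 rad. Converting my numbers, -0.0022 m is -0.44, 0.0021 m is 0.42.

```bash
python3 steer.py '[0, 0, 0, -0.44, 0, 0.42, 0.055, 0, 0, 0, 0, 0, 0, 0.055]' | sed -n '2p;4p'; python3 e.py; python3 steer.py '[0, 0, 0, -0.3, 0, 0.28, 0.055, 0, 0, 0, 0, 0, 0, 0.055]' | sed -n '2p;4p'; python3 e.py
```

```text
tcp_pos: [0.5141, 0.0701, 0.0716]
force: [-3.3, -2.8, 8.0]
edge row@327 312.37 slope -0.4613 z [0.5141 0.0701 0.0716] F [-3.3 -2.1  8.2] M [0.1  0.37 0.46] 22.1
tcp_pos: [0.5143, 0.0701, 0.0713]
force: [-7.7, -5.8, 18.1]
edge row@327 312.41 slope -0.4596 z [0.5143 0.0701 0.0713] F [-6.8 -5.4 16.7] M [0.94 0.86 0.98] 22.4
```

```bash
python3 steer.py '[0, 0, 0, -0.26, 0, 0.24, 0.055, 0, 0, 0, 0, 0, 0, 0.055]' | sed -n '2p;4p'; python3 e.py; python3 steer.py '[0, 0, 0, 2.4, 0, -2.32, 0.055, 0, 0, 0, -2, 0, -10, 0.055, 0, 0, 0, -2, 0, -12, 0.055, 0, 0, 0, -4, 0, -12, 0.055, 0, 0, 0, 0, 0, 0, 0.055]'| sed -n '2p;4p'; python3 e.py; python3 - <<'E'
from plant import robot
import cv2
for n in("scene","top"): cv2.imwrite(f"pics/n_{n}.png",robot.camera(n))
E
python3 -c "
from t import *
st()"
```

```text
tcp_pos: [0.5145, 0.0702, 0.071]
force: [-9.8, -9.6, 26.3]
edge row@327 312.45 slope -0.4556 z [0.5145 0.0702 0.071 ] F [-10.2  -9.4  25.4] M [1.69 1.2  1.43] 22.7
tcp_pos: [0.4927, -0.0818, 0.1739]
force: [-0.8, -0.2, 0.4]
edge row@327 312.29 slope -0.4618 z [ 0.4919 -0.0796  0.1728] F [ 0.3  1.3 -0.5] M [-0.68  0.16 -0.03] 23.38
t 23.48 stand pos [ 0.0019 -0.1998  0.1718] tool axes in stand (cols)
 [[ 0.001  1.    -0.001]
 [ 0.696 -0.     0.718]
 [ 0.718 -0.001 -0.696]] 
F [ 0.  -0.3 -0.4] w 0.055
```

Pressed near the rear at 26 N, the bin does not move. I'll fit its full pose (height, pitch) from edges in both cameras, calibrated on the first pictures.

```bash
cat > fit6.py <<'E'
from h import *
import sys
def wpts(p,L):
    x,y,z,yaw,pit=p; return R.from_euler("zx",[yaw,pit]).apply(L)+[x,y,z] if False else (R.from_euler("z",yaw)*R.from_euler("x",pit)).apply(L)+[x,y,z]
seg=lambda a,b,n,lo,hi:np.array(a)+np.linspace(lo,hi,n)[:,None]*(np.array(b)-np.array(a))
w,l,h=.032,.065,.062
def edges(free):
    S=[("scene",seg((-w,l,0),(-w,-l,0),24,*( (.3,.95) if free else (.05,.95))),(0,0,-1)),
       ("scene",seg((-w,-l,0),(-w,-l,h),12,.1,.8),(0,-1,0)),
       ("top",seg((-w,l,h),(-w,-l,h),24,*((.5,.95) if free else (.05,.95))),(-1,0,0)),
       ("top",seg((w,l,h),(w,-l,h),24,*((.5,.95) if free else (.05,.95))),(1,0,0)),
       ("top",seg((-w,-l,h),(w,-l,h),14,.1,.9),(0,-1,0))]
    return S
def measure(imgs,p,free,win=6):
    out=[]
    for n,L,d in edges(free):
        g=imgs[n]; P=wpts(p,L); u=proj(n,P); v=proj(n,wpts(p,L+np.array(d)*.004))-u
        t=u[-1]-u[0]; t/=np.linalg.norm(t); nrm=np.array([-t[1],t[0]]); nrm*=np.sign((v@nrm).sum())
        s=np.arange(-win,win+.01,.25); q=u[:,None]+s[None,:,None]*nrm
        val=cv2.GaussianBlur(cv2.remap(g,q[...,0].astype(np.float32),q[...,1].astype(np.float32),1),(5,1),1.5)
        gr=-np.gradient(val,axis=1); k=gr.argmax(1); off=s[k]; good=(gr.max(1)>1.0)&(abs(off)<win-.5)
        med=np.median(off[good]) if good.any() else np.nan; good&=abs(off-med)<1.2
        out.append((n,L,nrm,(u+off[:,None]*nrm),good)); print(n,d,"med %.2f n %d"%(med,good.sum()))
    return out
def solve(ms,p0,mask,off):
    def f(q):
        p=np.array(p0,float); p[mask]=q
        r=[((proj(n,wpts(p,L))+off[n]-uo)@nrm)[g] for n,L,nrm,uo,g in ms]; return np.concatenate(r)
    r=least_squares(f,np.array(p0)[mask],loss="soft_l1",f_scale=.3,x_scale=.01); p=np.array(p0,float);p[mask]=r.x; return p,r.fun
im0={n:cv2.imread(f"pics/{n}0.png",0).astype(np.float32) for n in("scene","top")}
Z={"scene":np.zeros(2),"top":np.zeros(2)}
p0=np.array([.5248,-.2124,0,-.484,0]); m0=measure(im0,p0,False)
def f0(q):
    p=np.array([q[0],q[1],0,q[2],0]); off={"top":np.zeros(2),"scene":q[3:5]}
    return np.concatenate([((proj(n,wpts(p,L))+off[n]-uo)@nrm)[g] for n,L,nrm,uo,g in m0])
r=least_squares(f0,[.5248,-.2124,-.484,0,0],loss="soft_l1",f_scale=.3); OFF={"top":np.zeros(2),"scene":r.x[3:5]}
print("bench",r.x,"rms",np.sqrt((r.fun**2).mean()))
if __name__=="__main__":
    tag=sys.argv[1]; im={n:cv2.imread(f"pics/{tag}_{n}.png",0).astype(np.float32) for n in("scene","top")}
    p=np.array([.506,.0305,.028,-.151,.0])
    for i in range(3):
        m=measure(im,p,True,8 if i==0 else 4); p,e=solve(m,p,np.arange(5),OFF); print(p.round(4),"rms",np.sqrt((e**2).mean()).round(2))
    J=wpts(p,np.array([[0,l,0],[0,-l,0]])); print("rear/front bottom",J.round(4))
E
python3 fit6.py n
```

```text
scene (0, 0, -1) med 1.25 n 24
scene (0, -1, 0) med 0.75 n 12
top (-1, 0, 0) med 0.00 n 24
top (1, 0, 0) med 0.25 n 24
top (0, -1, 0) med 0.00 n 14
bench [ 0.52502336 -0.21256243 -0.47477832  0.50298013  1.33882203] rms 0.16465594747431003
scene (0, 0, -1) med 2.12 n 24
scene (0, -1, 0) med 0.50 n 12
top (-1, 0, 0) med -1.12 n 24
top (1, 0, 0) med 1.25 n 24
top (0, -1, 0) med 1.50 n 14
[ 0.5083  0.0289  0.0232 -0.1506  0.0325] rms 0.24
scene (0, 0, -1) med 1.25 n 24
scene (0, -1, 0) med 0.50 n 12
top (-1, 0, 0) med 0.12 n 24
top (1, 0, 0) med 0.25 n 24
top (0, -1, 0) med 0.00 n 13
[ 0.5083  0.0292  0.0235 -0.1516  0.038 ] rms 0.25
scene (0, 0, -1) med 1.50 n 24
scene (0, -1, 0) med 0.62 n 12
top (-1, 0, 0) med 0.00 n 24
top (1, 0, 0) med 0.25 n 24
top (0, -1, 0) med 0.00 n 13
[ 0.5084  0.0292  0.0234 -0.1526  0.0379] rms 0.24
rear/front bottom [[ 0.5182  0.0934  0.0259]
 [ 0.4985 -0.035   0.0209]]
```

The fit (rms 0.24 px) puts the bin's rear bottom at 25.9 mm, which is home height. The hard stop and the natural slight droop from hook play agree with that. Next comes tipping: raise, untilt, shut the fingers and go above the near ledge.

Converted, -0.04 m is -8, -0.03 m is -6, -0.16 rad is -0.8.

```bash
python3 steer.py '[0, 0, 0, 6, 0, -8, 0, 0, -0.8, 0, 4, 0, -6, 0, 0, -0.8, 0, 0, 0, 0, 0, 0, -0.8, 0, 0, 0, 0, 0, 0, -0.8, 0, 0, 0, 0, 0, 0, -0.8, 0, 0, 0, 0, 0, 0, 0, 0, 0, 0, 0, 0]'; python3 -c "
from t import *
to(-.045,-.058,.215)"
```

```text
time: 24.35
tcp_pos: [0.4886, -0.0882, 0.2566]
ee_rot: [0.756, 0.655, 0.0, -0.001]
force: [-0.3, 0.8, -0.1]
gripper_width: -0.0001
grip_force: 0.0
t 24.35 stand pos [ 0.0014 -0.2113  0.2566] tool axes in stand (cols)
 [[-0.008  1.    -0.001]
 [ 1.     0.008  0.001]
 [ 0.001 -0.001 -1.   ]] 
F [-0.4  0.7 -0.1] w -0.0
shift [ 0.1537 -0.0451  0.0418]
```

Converted, 0.051 m is 10.2, 0.022 m is 4.4.

```bash
python3 steer.py '[0, 0, 0, 10.2, -3, 0, 0, 0, 0, 0, 10.2, -3, 0, 0, 0, 0, 0, 10.2, -3, 0, 0, 0, 0, 0, 0, 0, 4, 0, 0, 0, 0, 0, 0, 4.4, 0, 0, 0, 0, 0, 0, 0, 0]'; python3 -c "
from t import *
to(-.045,-.058,.175)"
```

```text
time: 25.1
tcp_pos: [0.4652, 0.0653, 0.2126]
ee_rot: [0.758, 0.652, -0.002, -0.002]
force: [-0.6, 0.7, 0.2]
gripper_width: -0.0001
grip_force: 0.0
t 25.1 stand pos [-0.0449 -0.0631  0.2126] tool axes in stand (cols)
 [[-0.     1.    -0.006]
 [ 1.     0.    -0.001]
 [-0.001 -0.006 -1.   ]] 
F [-0.7  0.6  0.2] w -0.0
shift [0.0051 0.0001 0.0376]
```

```bash
python3 steer.py '[0, 0, 0, 0.8, 0, 3, 0, 0, 0, 0, 0, 0, 3, 0, 0, 0, 0, 0, 0, 2, 0, 0, 0, 0, 0, 0, 0, 0]' | sed -n '2p;4p'; python3 steer.py '[0, 0, 0, 0, 0, 1.6, 0, 0, 0, 0, 0, 0, 1, 0, 0, 0, 0, 0, 0, 0, 0]'| sed -n '2p;4p'; python3 steer.py '[0, 0, 0, 0, 0, 1, 0, 0, 0, 0, 0, 0, 1, 0]'| sed -n '2p;4p'
```

```text
tcp_pos: [0.4674, 0.0692, 0.1744]
force: [0.1, 0.9, -0.5]
tcp_pos: [0.4677, 0.0694, 0.1617]
force: [-0.6, 0.8, -0.1]
tcp_pos: [0.4681, 0.0694, 0.1519]
force: [0.5, -0.0, -0.4]
```

```bash
python3 steer.py '[0, 0, 0, 0, 0, 0.8, 0, 0, 0, 0, 0, 0, 0.8, 0]'| sed -n '2p;4p'; python3 steer.py '[0, 0, 0, 0, 0, 0.8, 0, 0, 0, 0, 0, 0, 0.8, 0]'| sed -n '2p;4p'; python3 - <<'E'
from plant import robot
import cv2,numpy as np
a=robot.camera("scene"); b=cv2.imread("pics/scene0.png"); cv2.imwrite("pics/q_scene.png",a)
d=cv2.absdiff(a,b).max(2); print((d[255:330,170:290]>25).mean(), [(d[y:y+10,175:290]>25).mean().round(2) for y in range(255,330,10)])
E
```

```text
tcp_pos: [0.4679, 0.0691, 0.1441]
force: [-1.9, -1.8, 7.6]
tcp_pos: [0.4676, 0.0671, 0.1369]
force: [-3.2, -7.9, 8.4]
0.2996666666666667 [np.float64(0.17), np.float64(0.41), np.float64(0.49), np.float64(0.5), np.float64(0.4), np.float64(0.32), np.float64(0.05), np.float64(0.02)]
```

The tray is moving under about 8 N. Continuing down.

Converted, 0.004 m is 0.8.

```bash
python3 steer.py '[0, 0, 0, 0, 0, 0.8, 0, 0, 0, 0, 0, 0, 0.8, 0, 0, 0, 0, 0, 0, 0.8, 0]'| sed -n '2p;4p'; python3 steer.py '[0, 0, 0, 0, 0, 0.8, 0, 0, 0, 0, 0, 0, 0.8, 0]'| sed -n '2p;4p'; python3 steer.py '[0, 0, 0, 0, 0, 0.6, 0, 0, 0, 0, 0, 0, 0.6, 0]'| sed -n '2p;4p'; python3 steer.py '[0, 0, 0, 0, 0, 0.6, 0, 0, 0, 0, 0, 0, 0.4, 0]'| sed -n '2p;4p'
```

```text
tcp_pos: [0.4674, 0.0659, 0.1246]
force: [-2.9, -10.0, 6.1]
tcp_pos: [0.4675, 0.0666, 0.1164]
force: [-2.3, -7.9, 5.4]
tcp_pos: [0.4677, 0.0678, 0.1104]
force: [-2.6, -3.2, 4.7]
tcp_pos: [0.468, 0.0692, 0.1056]
force: [-2.2, 0.2, 5.4]
```

```bash
python3 steer.py '[0, 0, 0, 0, 0, 0.6, 0, 0, 0, 0, 0, 0, 0, 0]'| sed -n '2p;4p'; python3 steer.py '[0, 0, 0, 0, 0, 0.6, 0, 0, 0, 0, 0, 0, 0, 0]'| sed -n '2p;4p'; python3 steer.py '[0, 0, 0, 0, 0, 0.6, 0, 0, 0, 0, 0, 0, 0, 0]'| sed -n '2p;4p'
```

```text
tcp_pos: [0.4684, 0.0693, 0.1025]
force: [-0.0, -1.1, 2.9]
tcp_pos: [0.4689, 0.0688, 0.1011]
force: [-3.5, -2.7, 13.5]
tcp_pos: [0.4694, 0.0682, 0.1002]
force: [-7.9, -4.6, 28.1]
```

The stop is reached at 28 N. I'll wait a moment, then lift and go above the raised rear flange.

Converted, -0.06 m is -12, -0.04 m is -8.

```bash
python3 steer.py '[0, 0, 0, 0, 0, -0.4, 0, 0, 0, 0, 0, 0, -6, 0, 0, 0, 0, 0, 0, -12, 0, 0, 0, 0, 0, 0, -12, 0, 0, 0, 0, 0, 0, -8, 0, 0, 0, 0, 6, 2, -2, 0, 0, 0, 0, 0, 0, 0, 0]'; python3 -c "
from t import *
to(.0,.072,.265)"
```

```text
time: 29.52
tcp_pos: [0.4835, 0.0988, 0.2986]
ee_rot: [0.758, 0.652, 0.001, 0.0]
force: [-0.6, -0.1, -0.2]
gripper_width: -0.0002
grip_force: 0.0
t 29.52 stand pos [-0.0318 -0.0272  0.2986] tool axes in stand (cols)
 [[-0.002  1.     0.002]
 [ 1.     0.002  0.001]
 [ 0.001  0.002 -1.   ]] 
F [-0.6 -0.2 -0.2] w -0.0
shift [0.0991 0.0319 0.0338]
```

```bash
python3 steer.py '[0, 0, 0, 10, 3.2, 0, 0, 0, 0, 0, 9.8, 3.2, 0, 0, 0, 0, 0, 0, 0, 4, 0, 0, 0, 0, 0, 0, 0, 0]' | sed -n '2p;4p'; python3 - <<'E'
from h import *
for n in("scene","top"): cv2.imwrite(f"pics/v_{n}.png",robot.camera(n))
a=cv2.imread("pics/n_top.png",0);b=cv2.imread("pics/v_top.png",0)
p=[.5084,.0292,-.1526]
# rectify bin interior at floor height 32 mm: rows x, cols y
xs=np.linspace(-.03,.03,13);ys=np.linspace(.0,-.064,17)
for z,im in((.032,a),(.032,b)):
    P=world(p,[[x,y,z] for x in xs for y in ys]); u=proj("top",P).astype(np.float32).reshape(13,17,2)
    print(cv2.remap(im,u[...,0],u[...,1],1)//10)
# tray floor at angle .8 , pivot z .15
c,s=np.cos(.8),np.sin(.8); q=[]
for x in np.linspace(-.024,.024,9):
    for y in np.linspace(-.06,.12,25): yy,zz=y,-.004; q.append([x,yy*c-zz*s,.15+zz*c+yy*s])
u=proj("top",world([.5195,.121,-.151],q)).astype(np.float32).reshape(9,25,2); print(cv2.remap(b,u[...,0],u[...,1],1)//10)
E
```

```text
tcp_pos: [0.5273, 0.1902, 0.275]
force: [-0.0, 0.4, -0.3]
[[17 18 17 16 17 18 17 15 17 17 16 16 17 17 16 16 17]
 [18 18 18 17 18 17 17 17 17 17 17 17 17 17 17 17 12]
 [19 19 19 19 19 19 19 20 19 18 18 18 18 19 18 17 11]
 [20 20 20 20 20 20 20 20 20 20 20 20 20 20 19 19 13]
 [20 20 20 20 20 20 20 20 20 20 20 20 19 20 20 18 12]
 [20 20 20 20 20 20 20 20 20 20 20 20 20 20 19 18 11]
 [20 20 20 20 20 20 20 20 20 20 20 20 20 20 20 18 12]
 [20 20 20 20 20 20 20 20 20 20 20 20 20 20 20 18 13]
 [20 20 20 20 20 20 20 20 20 20 20 20 20 20 20 18 11]
 [18 19 15 17 18 19 17 17 18 19 16 17 18 18 16 16 12]
 [12 12 12 11 11 12 11 11 11 11 12 11 11 11 11 11 13]
 [11 12 12 11 11 12 11 11 12 12 11 11 12 11 11 11 10]
 [ 7  8 10  9  7 10  9  8  7 10  9  7  8 10  9  7 11]]
[[14 17 16 15 16 17 16 14 16 16 15 15 16 16 15 15 16]
 [19 18 13 17 16 16 16 17 16 16 16 16 14 15 16 16 11]
 [22 20 16 18 18 18 18 18 17 14 13 17 17 16 15 16 10]
 [16 17 18 19 19 17 14 14 15 20 22 23 22 19 15 17 12]
 [16 17 14 15 19 19 21 22 21 22 22 20 17 14 15 17 12]
 [21 22 20 17 19 20 22 20 18 17 18 18 17 22 22 13 10]
 [23 22 17 19 1
[... 384 characters left out ...]
15 14 14 14 14 14 14 13 10  9 10  9 10 10  9  9  9  9
   9]
 [15 15 15 15 15 15 15 15 15 15 15 14 15 14 12 10 10  9  9 10 10  9  9  9
   9]
 [14 15 15 15 15 14 14 14 15 14 14 14 14 14 14  9  9  9  9  9 10  9 10 10
  10]
 [15 15 15 15 15 15 15 15 15 15 15 14 15 14 14 10  9 10  9 10 10  9  9 11
   7]
 [15 15 15 15 15 15 15 15 15 15 15 15 14 14 14 10 10 10 10 10 10 10 10 11
   6]
 [17 15 15 15 14 15 14 14 14 14 14 14 14 14 12  9  9 10  9  9 13  9 10 11
   6]
 [16 17 15 15 15 14 15 14 15 14 14 14 14 14 14 10  9  9  9  9 14  9  9 12
   8]
 [15 13 14 14 10 11 12 12 11 12 13 11 12 12 10 11 11 13 10  9 10  9  9 12
  13]
 [12 12 12 12 10 10 10 10 10 10  9 10 10 10 10  9  9  9  9  9 10  9  9 12
  14]]
```

The tray floor is uniform and clear, and the bin floor now shows vials. Next, push the rear edge down along its arc.

```bash
python3 -c "
from t import *
to(.0,.072,.245)"; python3 steer.py '[0, 0, 0, 0, 0, 4, 0, 0, 0, 0, 0, 0, 2, 0, 0, 0, 0, 0, 0, 0, 0]' | sed -n '2p;4p'; python3 steer.py '[0, 0, 0, 0.6, 0, 1, 0, 0, 0, 0, 0.6, 0, 1, 0, 0, 0, 0, 0, 0, 0, 0]' | sed -n '2p;4p'
```

```text
t 30.12 stand pos [-0.0012  0.0695  0.2777] tool axes in stand (cols)
 [[ 0.001  1.    -0.002]
 [ 1.    -0.001 -0.001]
 [-0.001 -0.002 -1.   ]] 
F [-1.  -0.6  1.7] w 0.0
shift [0.0025 0.0012 0.0327]
tcp_pos: [0.5284, 0.1899, 0.248]
force: [0.2, -0.6, -0.6]
tcp_pos: [0.5297, 0.1968, 0.2378]
force: [0.5, 0.6, -0.6]
```

Converted, 0.004 m is 0.8, 0.003 m is 0.6.

```bash
python3 steer.py '[0, 0, 0, 0.6, 0, 0.8, 0, 0, 0, 0, 0, 0, 0.6, 0]' | sed -n '2p;4p'; python3 steer.py '[0, 0, 0, 0.6, 0, 0.8, 0, 0, 0, 0, 0, 0, 0.6, 0]' | sed -n '2p;4p';  python3 steer.py '[0, 0, 0, 0.6, 0, 0.8, 0, 0, 0, 0, 0, 0, 0.6, 0]' | sed -n '2p;4p'
```

```text
tcp_pos: [0.5304, 0.1998, 0.2311]
force: [-0.4, -0.6, 1.3]
tcp_pos: [0.5307, 0.2027, 0.2238]
force: [-0.1, -0.5, 1.3]
tcp_pos: [0.5311, 0.2056, 0.2167]
force: [0.3, 0.6, 1.3]
```

Converted, 0.008 m is 1.6, 0.005 m is 1.

```bash
python3 steer.py '[0, 0, 0, 1.6, 0, 0.2, 0, 0, 0, 0, 1.6, 0, 0.6, 0, 0, 0, 0, 1, 0, 1, 0, 0, 0, 0, 0.6, 0, 1, 0]' | sed -n '2p;4p'; python3 steer.py '[0, 0, 0, 0.6, 0, 1.2, 0, 0, 0, 0, 0.6, 0, 1.2, 0, 0, 0, 0, 0.6, 0, 1.2, 0]' | sed -n '2p;4p';python3 -c "
from t import *
st()"
```

```text
tcp_pos: [0.5349, 0.23, 0.2027]
force: [0.4, 0.6, 1.0]
tcp_pos: [0.5361, 0.2383, 0.1847]
force: [-0.2, -0.1, 1.4]
t 32.5 stand pos [-0.0007  0.1185  0.1847] tool axes in stand (cols)
 [[ 0.  1. -0.]
 [ 1. -0.  0.]
 [ 0. -0. -1.]] 
F [-0.2 -0.1  1.4] w 0.0
```

```bash
python3 steer.py '[0, 0, 0, 0.4, 0, 1.2, 0, 0, 0, 0, 0.4, 0, 1.2, 0, 0, 0, 0, 0.4, 0, 1.2, 0, 0, 0, 0, 0.2, 0, 1.2, 0, 0, 0, 0, 0.2, 0, 0.8, 0]' | sed -n '2p;4p'; python3 steer.py '[0, 0, 0, 0, 0, 0.8, 0, 0, 0, 0, 0, 0, 0.6, 0]' | sed -n '2p;4p'; python3 steer.py '[0, 0, 0, 0, 0, 0.6, 0, 0, 0, 0, 0, 0, 0, 0]' | sed -n '2p;4p'; python3 steer.py '[0, 0, 0, 0, 0, 0.6, 0, 0, 0, 0, 0, 0, 0, 0]' | sed -n '2p;4p'
```

```text
tcp_pos: [0.5372, 0.2459, 0.1566]
force: [0.7, 0.1, 0.7]
tcp_pos: [0.5373, 0.2459, 0.1499]
force: [-0.1, -0.6, 0.3]
tcp_pos: [0.5371, 0.2457, 0.1467]
force: [-0.1, 0.3, 1.3]
tcp_pos: [0.5372, 0.2458, 0.1438]
force: [-0.7, -1.3, 0.5]
```

```bash
python3 steer.py '[0, 0, 0, 0, 0, 0.6, 0, 0, 0, 0, 0, 0, 0, 0]' | sed -n '2p;4p'; python3 steer.py '[0, 0, 0, 0, 0, 0.4, 0, 0, 0, 0, 0, 0, 0, 0]' | sed -n '2p;4p'; python3 steer.py '[0, 0, 0, 0, 0, 0.4, 0, 0, 0, 0, 0, 0, 0, 0]' | sed -n '2p;4p'
```

```text
tcp_pos: [0.5375, 0.2459, 0.1431]
force: [-3.1, -1.9, 8.9]
tcp_pos: [0.5376, 0.246, 0.1429]
force: [-5.2, -2.3, 16.7]
tcp_pos: [0.5377, 0.246, 0.1428]
force: [-9.1, -3.3, 24.4]
```

The tray is on its rear rest (24 N, stiff). I'll retract and verify against the first picture.

Converted, -0.06 m is -12, -0.05 m is -10.

```bash
python3 steer.py '[0, 0, 0, 0, 0, -4, 0, 0, 0, 0, 0, 0, -10, 0, 0, 0, 0, 0, 0, -10, 0, 0, 0, 0, -10, -6, -4, 0, 0, 0, 0, -12, -6, 0, 0, 0, 0, 0, -12, 0, 0, 0, 0, 0, 0, -12, 0, 0, 0, 0, 0, 0, -12, 0, 0, 0, 0, 0, 0, -12, 0, 0, 0, 0, 0, 0, 0, 0, 0, 0]'| sed -n '1,2p;4p'; python3 - <<'E'
from h import *
for n in("scene","top"): cv2.imwrite(f"pics/w_{n}.png",robot.camera(n))
A=cv2.imread("pics/top0.png",0).astype(np.float32);B=cv2.imread("pics/w_top.png",0).astype(np.float32)
# shift of flange rear, far ledge patches, bystanders
def sh(n,x,y,w,h,m=6):
    a=cv2.imread(f"pics/{n}0.png",0);b=cv2.imread(f"pics/w_{n}.png",0)
    r=cv2.matchTemplate(b[y-m:y+h+m,x-m:x+w+m],a[y:y+h,x:x+w],cv2.TM_CCOEFF_NORMED);_,v,_,l=cv2.minMaxLoc(r);print(n,(x,y),"shift",l[0]-m,l[1]-m,"score",round(v,3))
sh("top",174,220,22,55);sh("top",272,228,28,20);sh("scene",176,275,25,45);sh("scene",262,230,30,25)
sh("top",420,168,32,32);sh("top",350,285,32,68);sh("top",258,298,40,56);sh("scene",315,342,22,65);sh("scene",370,285,45,60);sh("scene",330,192,30,38)
E
python3 fit6.py w | tail -3
```

```text
time: 35.88
tcp_pos: [0.427, -0.091, 0.2772]
force: [-0.0, 0.7, -0.6]
top (174, 220) shift 0 0 score 0.998
top (272, 228) shift 0 0 score 0.996
scene (176, 275) shift 0 0 score 1.0
scene (262, 230) shift 0 0 score 0.999
top (420, 168) shift 0 0 score 0.997
top (350, 285) shift -1 2 score 0.5
top (258, 298) shift 0 0 score 0.976
scene (315, 342) shift 0 0 score 0.997
scene (370, 285) shift 0 0 score 0.998
scene (330, 192) shift 0 0 score 0.999
[ 0.5083  0.0295  0.0235 -0.1506  0.0459] rms 0.23
rear/front bottom [[ 0.5181  0.0937  0.0265]
 [ 0.4986 -0.0347  0.0205]]
```

```bash
python3 -c "
from plant import robot
print(robot.sign_off())"
```

```text
the job is handed in; nothing more can be done
None
```

I handed the job in at about 36 s: the bin hangs on its hooks at home height, vials are in it, the tray is empty and level again, and the bystanders appear untouched (the marker was hidden from the top camera but unmoved in the scene view). I couldn't see the catch, so "locked" is inferred from the bin holding against about 7 N of lift and 26 N of push; I checked the vials by image brightness, not an exact count of five, and the bin's front droops about 6 mm.

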